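Zero a pen gauge and hold it on the marked spot of a sloping panel

ROBOT

A 6-joint arm with a two-finger parallel gripper is mounted at the origin on the work surface. World frame = base frame: x ahead of the robot, y to its left, z up, the work surface at z = 0. Lengths are in mm, angles in rad, forces in N, time in s.
With the tool pointing down it reaches from about 350 to 875 mm from the base axis. Payload 4.2 kg.
Tool frame: the origin (TCP) lies at the very end of the fingers, on their centre line; the grasp point (between the pads) lies 19 mm behind it; z points along the fingers, y is the direction in which the jaws open and shut (so a half turn about z gives the same grasp; the last joint's range is limited). The gripper opens to 85 mm and grips with 20 to 120 N. Pads are 22 mm wide; open, the fingers measure 114 mm over their backs; the gripper's body (76 mm by 85 mm) begins 54 mm behind the grasp point. The pads swing forward as they close: fully open they stand 13 mm farther back than shut.
Start: joints at [1.394, 0.385, 0.008, 0, -1.194, -0.259], TCP at [263.801, 566.576, 231.312] pointing down, gripper open.
Joint ranges: [-3.14, 3.14], [-1.21, 2.06], [-1.07, 1.41], [-3.16, 2.05], [-2.99, -0.16], [-3.1, 3.1]. Speed limits (rad/s): [2.79, 2.79, 3.14, 3.14, 3.14, 3.14].

INTERFACE

Orientations are given as a unit quaternion [x, y, z, w].
In Python, from bench import telemetry, eyes, arm gives the robot as it stands. The module is installed in compiled form; this text tells all that it offers.
- The arm moves only by the tool move_arm, never from a script. Its argument "deltas" is text: rows parted by semicolons, each of 6 numbers parted by spaces: the shift along the tool's x, y, z in cm, then the turn, a rotation vector about the tool's x, y, z in rad. A call has 1 to 12 rows; each row shifts and turns the commanded pose from where the row before left it, along the tool's axes as they then stand; what a row does not reach is not made up. A row lasts 1/8 s, in which the tool goes at most 62.5 mm and 10.7 degrees, less where a joint would pass 70% of its speed; a pose out of reach is approached as far as the arm can. A call is refused whole if a number of a shift passes 6.25 or a number of a turn 0.188, either way. A call with a gripper value outside its range is refused whole. "grip" is the finger opening in cm, from 0 to 8.54, set as the call begins (left out, the last holds). The fingers move at their own pace and stop on an object; the grip force is fixed at half the most. Time passes only in rows, so rows that do not move let the fingers close. It gives the time, the measured TCP pose, the force and the opening at its end, in the units of the state.
- telemetry.read_state(): the state, without advancing time (a new reading comes with each control period).
- eyes.get_image(name): name is "side" or "top"; returns a dict with "pixels" (384x512x3 uint8, blue, green, red), "range_z" (384x512 float32, mm along the optical axis (not along the pixel's ray), 0 where there is no reading), "fx", "fy", "cx", "cy" (pixels), "origin" and "orientation" of the camera in the world. Camera axes: x right, y up, looking along -z (the intrinsics and any distortion apply to the point x, -y, -z); pixel columns grow to the right and rows downward; lengths in mm; the calibration is good to about 2 mm. A picture is of the moment at which its call begins.
- arm.job_done(): hands the job in, once; it reports no verdict.
Trained networks look in a picture, given as the dict that the camera call returned (one of the last four; its "shot" number tells which), for a name from the list of things; names that differ only in an ending like _2 or _b are one class to them, and where a whole thing is asked for, a point or a joint stands for the part that bears it (a point fixed in the world has none). Each returns a list of dicts, best first, with "p" (0 to 1); they miss things now and then, are a little off and sometimes report something else, mostly with a low value. They report only what shows in the picture. A call takes as long as a camera call. They do not tell look-alikes from the thing itself.
- eyes.boxes_of(picture, name): "point" ([x, y, z] in mm, in world coordinates, good to about 4 mm: the middle of the surface that is visible of it).
The state is a dict: "clock": time; "joints": joint angles; "joint_vel": joint speeds; "joint_efforts": joint torques, N m; "position": TCP position; "ee_rot": TCP orientation; "contact_force": force on the tool from outside, world axes, zero at the start; "wrist_torque": the same for the moment, N m; "gripper_width": finger opening in mm.
Only numpy, scipy, OpenCV 4.12 (cv2) and the standard library are available. Lean on these libraries where they do the work, as an engineer would, in place of code of your own. Each camera call takes 0.05 s, during which the arm holds its last target.

TASK

Check the paint on the tube station with the pen-shaped coating gauge that hangs in its stand: first zero it by holding it upright with its sprung tip pressed lightly on the bare steel disc for about a second, tip roughly half way in, then bring it to the station and press the tip just as lightly inside the printed ring, with the gauge square to the sloping panel. Finish while still holding it there, tip about half pushed in and nothing let go; never press hard, and leave the bottle, beaker and small jar where they are.

Things in the scene. Friction and masses are not known exactly. Their poses are not given: they have to be found in the camera images.
- gauge: Pen gauge, 130 g, hanging upright in the stand. Origin: lower end of its nose; z runs along it to the butt. Nose cone z 0 to 22 mm, black body 22 to 120 mm of 22 x 22 mm square section (faces along x and y), square 34 mm collar at 50 to 56 mm, resting on the stand's top. Grip it at 56 to 120 mm. The tip's end is at z = -14 mm when free. Lift it straight up 70 mm to clear the stand.
- tip_spring (a joint): How far the sprung tip is pushed into the gauge, m: 0 free (14 mm out of the nose), 0.010 fully in, at a hard stop. The spring starts at 1 N and adds 0.4 N per mm (3 N half way, 5 N at the end).
- gauge_tip (a point): The end of the gauge's sprung steel tip, 6 mm thick with a round end (moves with the tip).
- stand: Grey stand block, 80 x 80 x 80 mm, fixed, origin at the centre of its underside, with a 26 x 26 mm square hole down its middle where the gauge hangs. The gauge's sides are parallel to the block's sides, to within about 4 degrees.
- disc_top (a point): Centre of the upper face of the bare steel reference disc: 50 mm diameter, 12 mm thick, lying level on the bench, fixed.
- deck: Sloping front panel of the tube station, fixed. Origin: centre of the printed dark ring (21 mm inside, 26 mm outside diameter, a dot in the middle), on the surface, 80 mm above the bench. z: square out of the panel, leaning 20 degrees from vertical to the station's front; x up the slope. The panel reaches 58 mm up and down the slope from the ring, 70 mm to +y, 190 mm to -y.
- station: Tube station (tray and tube block behind the sloping panel), fixed, 240 x 260 mm (x, y), origin at the centre of its underside, front to its -x. Panel rises from 60 mm high at the front to 100 mm; the tube block behind it (x from 8 to 108 mm) is 135 mm high, caps of tubes up to 145 mm.
- bottle: Bystander: amber bottle, 64 mm diameter, 140 mm high, origin at the centre of its underside.
- beaker: Bystander: open glass beaker, 70 mm diameter at the rim, 90 mm high, origin at the centre of its underside.
- jar: Bystander: small white jar with a lid, 40 mm diameter, 45 mm high, origin at the centre of its underside.
- disc: The same reference disc, origin at the centre of its underside.
Not all that is in view belongs to the job. Leave any turquoise look-alike of the gauge alone. Of the things that look like the disc, take the one that is farthest to the robot's left at the start.

How it is judged:
By the outcome, as a careful person would: the job done as asked, in the order asked, and still so for the second after the job is handed in, while the arm keeps its last pose, push and grip.
It also fails if it takes over 51 s, if anything falls off the work surface, if the arm or the gripper's body presses on something with over 40 N, if the wrist force passes 120 N, or if a joint passes its speed limit or range.

## Working session

There is one attempt and no reset: what is moved stays moved. The work goes in short steps, Python scripts to look and compute and a tool call to move; the robot and the scene stay as the last step left them, time stands still between calls to the robot, and variables do not carry over. Pictures are saved under pics/ and viewed, and the job is handed in when it is done.

Besides the shell and the picture viewer there is one more tool, called as name(argument=value, ...) on one line, values as JSON. move_arm: Moves the arm, as the interface text tells. Its arguments: {"type":"object","properties":{"deltas":{"type":"string"},"grip":{"type":"number"}},"required":["deltas"]}

```bash
mkdir -p pics; cat > h.py <<'E'
import numpy as np, cv2
from scipy.spatial.transform import Rotation as R
from bench import telemetry, eyes, arm
def world(im,u,v,z=None):
    z=im["range_z"][int(round(v)),int(round(u))] if z is None else z
    p=np.array([(u-im["cx"])/im["fx"]*z,-(v-im["cy"])/im["fy"]*z,-z])
    return R.from_quat(im["orientation"]).apply(p)+np.array(im["origin"])
def cloud(im):
    v,u=np.mgrid[0:384,0:512]; z=im["range_z"]
    p=np.stack([(u-im["cx"])/im["fx"]*z,-(v-im["cy"])/im["fy"]*z,-z],-1)
    w=R.from_quat(im["orientation"]).apply(p.reshape(-1,3))+np.array(im["origin"])
    w=w.reshape(384,512,3); w[z==0]=np.nan; return w
def proj(im,p):
    c=R.from_quat(im["orientation"]).inv().apply(np.array(p)-np.array(im["origin"]))
    z=-c[2]; return im["cx"]+im["fx"]*c[0]/z, im["cy"]-im["fy"]*c[1]/z
E
python3 - <<'E'
from h import *
for n in("side","top"):
    im=eyes.get_image(n); cv2.imwrite(f"pics/{n}1.png",im["pixels"])
    print(n,{k:v for k,v in im.items() if k not in("pixels","range_z")})
    for k in("gauge","stand","disc","deck","station","bottle","beaker","jar","gauge_tip"):
        print(k,[(np.round(d["point"]),round(d["p"],2),np.round(proj(im,d["point"]))) for d in eyes.boxes_of(im,k)])
print(telemetry.read_state())
E
```

```text
side {'fx': 364.4327352075958, 'fy': 364.4327352075958, 'cx': 259.2385257339848, 'cy': 187.3130421460209, 'origin': array([ 360.75932883, -546.11737027,  753.48058413]), 'orientation': array([ 0.33492729, -0.05936793, -0.13791877,  0.93020297]), 'shot': 1}
gauge [(array([552., 332.,  84.]), 0.65, array([229., 100.])), (array([450., 338., 117.]), 0.57, array([193.,  95.]))]
stand [(array([444., 315.,  60.]), 0.76, array([195., 116.]))]
disc [(array([ 481., -412.,   10.]), 0.9, array([293., 376.])), (array([ 421., -326.,   11.]), 0.82, array([249., 339.]))]
deck [(array([581., -74.,  77.]), 0.97, array([284., 203.]))]
station [(array([ 639., -111.,   94.]), 0.67, array([314., 205.]))]
bottle [(array([ 666., -352.,   94.]), 0.83, array([377., 300.]))]
beaker [(array([658., 329.,  61.]), 0.9, array([263., 101.]))]
jar [(array([418.,  -0.,  46.]), 0.83, array([210., 203.]))]
gauge_tip []
top {'fx': 346.81705190318706, 'fy': 346.81705190318706, 'cx': 255.5642839053916, 'cy': 192.731491113227, 'origin': array([ 425.68124091,  -18.77898179, 1034.77143046]), 'orientation': array([-0.03275764,
[... 914 characters left out ...]

{'clock': 1.0, 'joints': array([ 1.39359166e+00,  3.84689960e-01,  7.90160020e-03, -8.12533575e-07,
       -1.19400771e+00, -2.58619423e-01]), 'joint_vel': array([-0.00062652,  0.00013694, -0.00025843, -0.00107458, -0.00172291,
       -0.00015107]), 'joint_efforts': array([-5.91674943e-04, -3.92093790e+01,  1.88615835e+01,  4.19105038e+00,
       -4.13888365e-04, -2.36283185e-06]), 'position': array([263.80535074, 566.57132498, 231.31864942]), 'ee_rot': array([ 9.76350943e-01, -2.16191666e-01, -3.82750652e-07, -1.14653804e-07]), 'contact_force': array([-0.25033843, -0.52423517, -0.94022003]), 'wrist_torque': array([-0.02315854, -0.01645657, -0.00646295]), 'gripper_width': 85.09510841850648}
```

```bash
python3 - <<'E'
import cv2,numpy as np
a=cv2.imread("pics/side1.png");b=cv2.imread("pics/top1.png")
cv2.imwrite("pics/side1b.png",cv2.resize(a,(800,600),interpolation=2));cv2.imwrite("pics/top1b.png",cv2.resize(b,(800,600),interpolation=2))
c=np.hstack([cv2.resize(a[60:150,160:290],(520,360)),cv2.resize(b[180:260,80:150],(280,360*280//315*1+40))[:360]]) if 0 else cv2.resize(a[60:150,160:290],(780,540),interpolation=2)
cv2.imwrite("pics/crop1.png",c)
E
```

```text
(no output)
```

View pics/side1b.png

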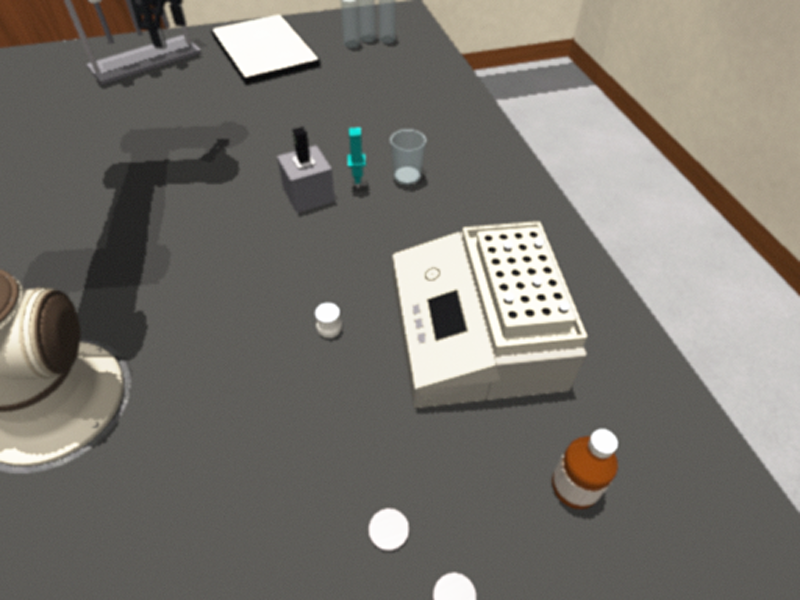

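View pics/top1b.png

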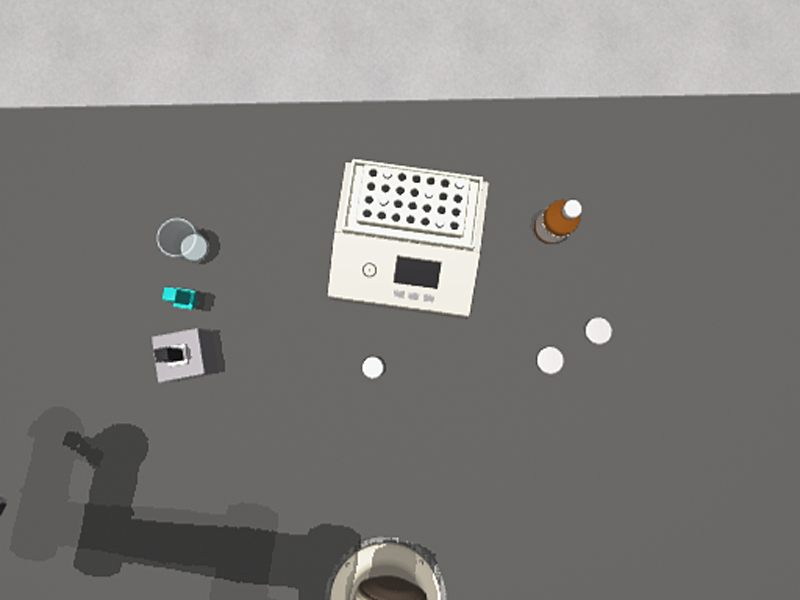

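View pics/crop1.png

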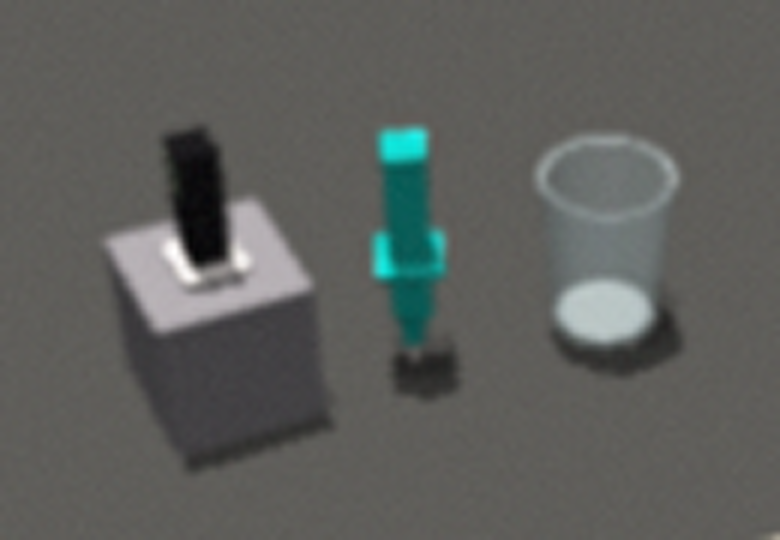

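The side view shows the black gauge in the grey stand at (193,95) and a turquoise look-alike at (229,100). Two white discs lie at (249,339) and (293,376), with the jar at (210,203). I choose the black gauge in the stand. For the disc I choose the left one, with the larger y: side (249,339), top (351,230). Next I measure them precisely.

```bash
cat > m.py <<'E'
from h import *
for n in("side","top"):
    im=eyes.get_image(n); w=cloud(im); px=im["pixels"].astype(int)
    np.savez(f"{n}.npz",w=w,px=im["pixels"])
    # stand top
    d=np.hypot(w[...,0]-450,w[...,1]-335)
    m=(d<75)&(w[...,2]>72)&(w[...,2]<84)&(px.sum(-1)>250)
    P=w[m]; r=cv2.minAreaRect(P[:,:2].astype(np.float32)); print(n,"stand",r,np.median(P[:,2]),m.sum())
    m=(d<75)&(w[...,2]>92)&(px.sum(-1)<150)
    P=w[m]; print("gauge",P.mean(0),P.min(0),P.max(0),m.sum())
    top=P[P[:,2]>P[:,2].max()-8]; print(" butt",top.mean(0),cv2.minAreaRect(top[:,:2].astype(np.float32)))
    # discs
    d=np.hypot(w[...,0]-422,w[...,1]+322)
    m=(d<45)&(w[...,2]>5)&(px.min(-1)>150)
    P=w[m]; print("disc",cv2.minEnclosingCircle(P[:,:2].astype(np.float32)),P.mean(0),m.sum())
    # deck plane
    m=(w[...,0]>540)&(w[...,0]<620)&(w[...,1]<40)&(w[...,1]>-140)&(w[...,2]>66)&(w[...,2]<96)
    P=w[m]; c=P.mean(0)
    for _ in range(3):
        _,_,V=np.linalg.svd(P-c); nn=V[2]*np.sign(V[2][2]); e=(P-c)@nn; P=P[abs(e)<3]; c=P.mean(0)
    print("deck n",nn,"tilt",np.degrees(np.arccos(nn[2])),"yaw",np.degrees(np.arctan2(-nn[1],-nn[0])),c,len(P))
    np.save(f"{n}_pl.npy",np.r_[nn,c])
    u,v=map(int,proj(im,[581,0,80])); print(u,v)
    cv2.imwrite(f"pics/{n}ring.png",cv2.resize(im["pixels"][v-30:v+30,u-40:u+40],(800,600),interpolation=0)); print("crop at",u-40,v-30)
E
python3 m.py
```

```text
side stand ((449.5879821777344, 347.9945373535156), (80.83724212646484, 84.07222747802734), 9.139547348022461) 78.88728498847581 375
gauge [448.56971476 339.57719272 126.66363154] [438.2715015  333.95624609  92.44432467] [459.76357361 357.18994497 151.39806089] 153
 butt [448.87997409 343.5381333  147.79417916] ((448.2261047363281, 343.3232727050781), (19.727052688598633, 21.734264373779297), 36.604740142822266)
disc ((422.1793518066406, -323.2138366699219), 25.016956329345703) [ 421.90001264 -324.01860664   11.05642232] 516
deck n [-0.3334595   0.05739452  0.94101574] tilt 19.77715714557938 yaw -9.765971317876721 [581.9785686  -59.65313471  80.19537052] 1936
274 179
crop at 234 149
top stand ((451.3709716796875, 349.7467956542969), (80.03003692626953, 81.66536712646484), 9.243192672729492) 79.9652289029662 662
gauge [450.29610782 339.15384604 123.52302499] [441.71187884 336.83053947  92.56287312] [460.3792822  343.62949365 151.24358636] 73
 butt [448.8309785  339.58428128 147.39006043] ((449.8577880859375, 338.66351318359375), (5.842494964599609, 18.043472290039062), 76.36280822753906)
disc ((423.06085205078125, -321.7873840332031), 24.889646530151367) [ 422.83870176 -321.23231118   11.20500767] 221
deck n [-0.33505034  0.05556951  0.9405601 ] tilt 19.854168547195037 yaw -9.417024690223414 [582.49544588 -53.427519    80.3134063 ] 1604
240 176
crop at 200 146
```

View pics/sidering.png

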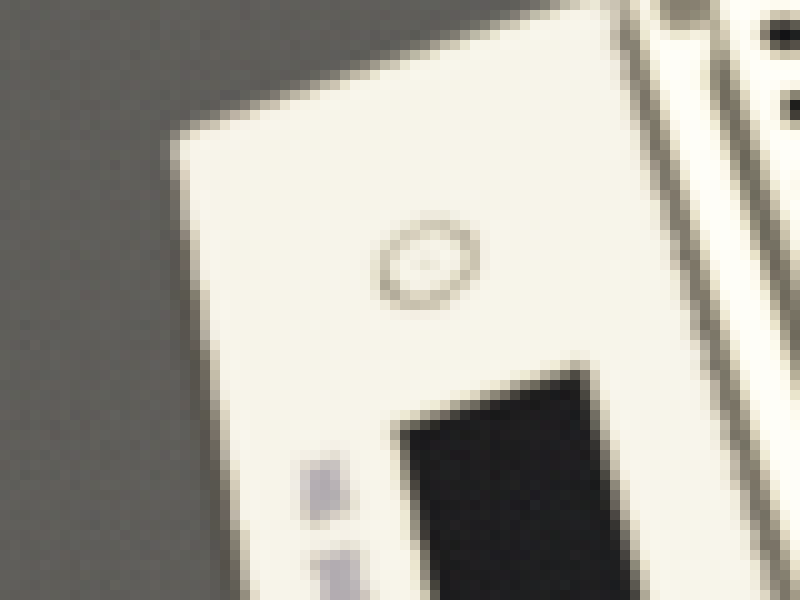

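View pics/topring.png

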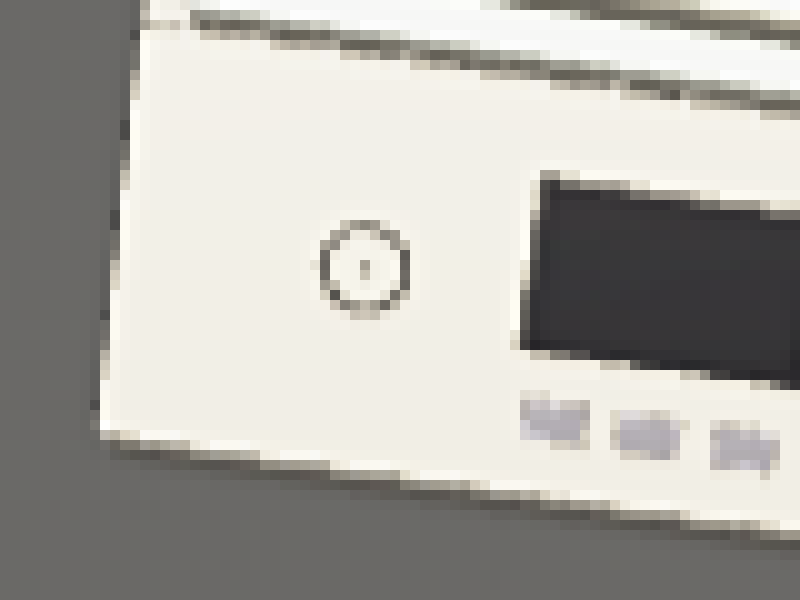

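```bash
python3 - <<'E'
import numpy as np,cv2
for n,(u,v) in (("side",(193,100)),("top",(115,226))):
    px=np.load(n+".npz")["px"]; cv2.imwrite(f"pics/{n}stand.png",cv2.resize(px[v-30:v+30,u-40:u+40],(800,600),interpolation=0))
E
```

```text
(no output)
```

View pics/topstand.png

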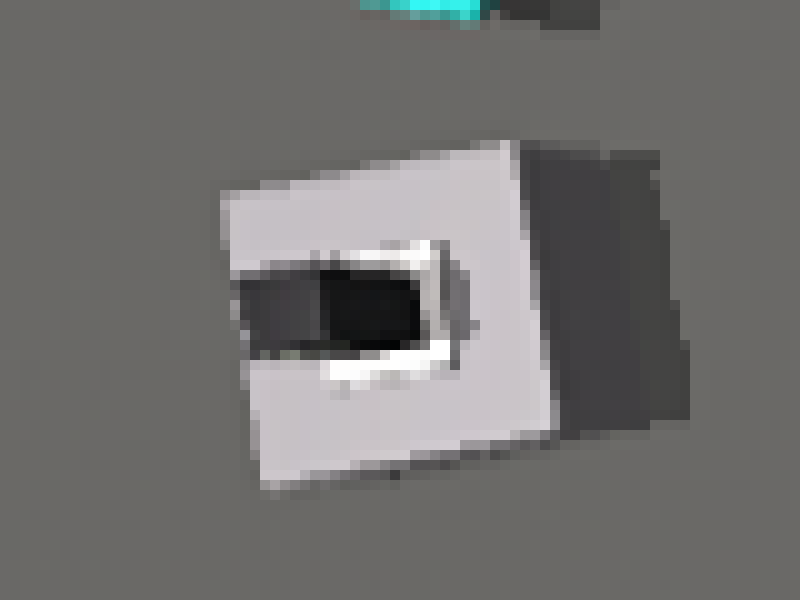

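```bash
cat >> h.py <<'E'
def plan(p,rot,n,start=None):
    """rows from the current pose to (p,rot) in n equal world steps, rounded; prints"""
    s=telemetry.read_state(); p0=np.array(s["position"]); r0=R.from_quat(s["ee_rot"])
    if start: p0,r0=start
    p=np.array(p,float); rv=(r0.inv()*rot).as_rotvec(); rows=[]; cp,cr=p0,r0
    for i in range(n):
        tp=p0+(p-p0)*(i+1)/n; tr=r0*R.from_rotvec(rv*(i+1)/n)
        d=np.round(cr.inv().apply(tp-cp)/10,2); w=np.round((cr.inv()*tr).as_rotvec(),3)
        rows.append(" ".join(f"{x:g}" for x in np.r_[d,w]+0.))
        cp=cp+cr.apply(d*10); cr=cr*R.from_rotvec(w)
    print("; ".join(rows)); return cp,cr
def down(deg): # tool z down, tool x at angle deg
    a=np.radians(deg); x=np.array([np.cos(a),np.sin(a),0]); z=np.array([0,0,-1.]); return R.from_matrix(np.c_[x,np.cross(z,x),z])
E
python3 - <<'E'
from h import *
ray=[];
for n,(u,v) in(("side",(276.3,174.8)),("top",(236.0,172.3))):
    im=eyes.get_image(n); pl=np.load(n+"_pl.npy"); o=np.array(im["origin"]); d=world(im,u,v,1000.)-o; d/=np.linalg.norm(d)
    print(n,o+d*((pl[3:]-o)@pl[:3])/(d@pl[:3])); ray.append((o,d))
A=sum(np.eye(3)-np.outer(d,d) for o,d in ray); b=sum((np.eye(3)-np.outer(d,d))@o for o,d in ray); print("tri",np.linalg.solve(A,b))
# gauge yaw: white collar pixels
for n in("side","top"):
    f=np.load(n+".npz"); w,px=f["w"],f["px"].astype(int)
    m=(np.hypot(w[...,0]-450,w[...,1]-349)<30)&(px.min(-1)>215)&(w[...,2]>82)
    P=w[m]; print(n,m.sum(),cv2.minAreaRect(P[:,:2].astype(np.float32)),np.median(P[:,2]))
s=plan([450.5,348.9,200],down(9.2),8)
plan([450.5,348.9,100],down(9.2),3,s)
E
```

```text
side [591.33158848  12.87618592  79.08600283]
top [592.39383664  13.18825977  79.90370657]
tri [592.09910991  13.3442823   78.47570194]
side 19 ((444.5456237792969, 343.1088562011719), (26.009634017944336, 42.81008529663086), 55.88536834716797) 84.75878811861037
top 34 ((451.3394775390625, 349.1476135253906), (33.12617874145508, 29.557920455932617), 8.207413673400879) 85.51953892828453
3.26 1.48 0.39 0 0 -0.075; 3.15 1.72 0.39 0 0 -0.074; 3.01 1.95 0.39 0 0 -0.075; 2.85 2.17 0.4 0 0 -0.074; 2.68 2.38 0.39 0 0 -0.075; 2.5 2.57 0.39 0 0 -0.074; 2.31 2.74 0.39 0 0 -0.075; 2.09 2.92 0.39 0 0 -0.074
0 0 3.33 0 0 0; 0 0 3.34 0 0 0; 0 0 3.33 0 0 0
```

move_arm(deltas="3.26 1.48 0.39 0 0 -0.075; 3.15 1.72 0.39 0 0 -0.074; 3.01 1.95 0.39 0 0 -0.075; 2.85 2.17 0.4 0 0 -0.074; 2.68 2.38 0.39 0 0 -0.075; 2.5 2.57 0.39 0 0 -0.074; 2.31 2.74 0.39 0 0 -0.075; 2.09 2.92 0.39 0 0 -0.074; 0 0 0 0 0 0", grip=8.5)

```text
clock: 2.33
position: [451.5, 347.1, 199.7]
ee_rot: [0.997, 0.078, -0.0, 0.0]
contact_force: [0.4, -0.5, -0.3]
gripper_width: 84.8
```

```bash
python3 - <<'E'
from h import *
for n in("side","top"):
    im=eyes.get_image(n); cv2.imwrite(f"pics/{n}2.png",cv2.resize(im["pixels"][30:180,80:280],(800,600),interpolation=2))
s=telemetry.read_state(); print(s["position"],s["ee_rot"],s["joints"],s["contact_force"])
plan([450.8,349.0,101],down(9),4)
E
```

```text
[450.67415583 348.85503638 200.13211914] [ 9.96843522e-01  7.93912054e-02  1.00153446e-04 -1.36894585e-04] [ 9.42918587e-01  3.15799901e-01 -1.77477039e-01 -2.91434528e-05
 -1.07718112e+00  7.86841232e-01] [-0.4100932   1.68361799  0.52496225]
0 0 2.48 0 0 0; 0.01 0 2.48 0 0 0.001; 0 -0.01 2.47 0 0 0; 0 0 2.48 0 0 0.001
```

View pics/side2.png

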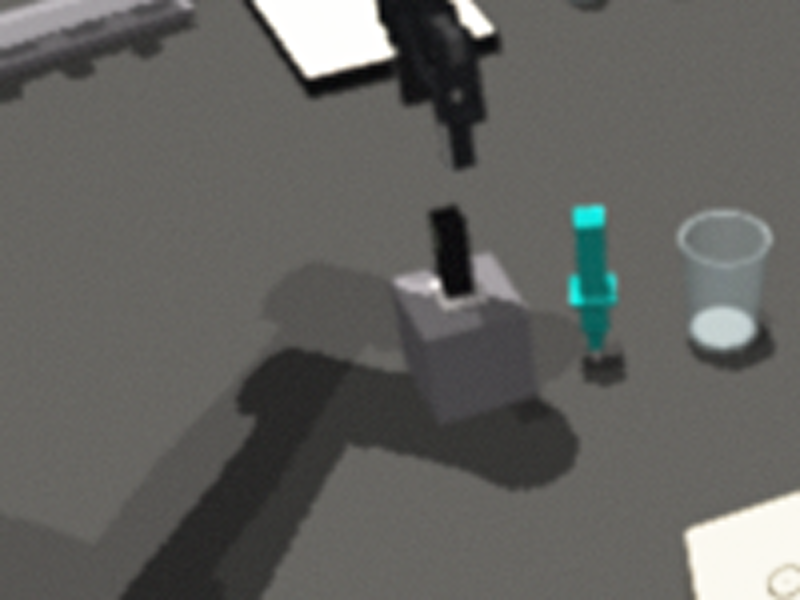

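The near finger at crop (460,165) stands in front of the gauge's butt at (450,210), so the jaws line up over it. Descending.

move_arm(deltas="0 0 2.48 0 0 0; 0.01 0 2.48 0 0 0.001; 0 -0.01 2.47 0 0 0; 0 0 2.48 0 0 0.001; 0 0 0 0 0 0")

```text
clock: 3.05
position: [449.2, 348.9, 99.3]
ee_rot: [0.997, 0.08, -0.001, 0.001]
contact_force: [-0.2, -0.1, 0.5]
gripper_width: 85.0
```

move_arm(deltas="0 0 0 0 0 0; 0 0 0 0 0 0; 0 0 0 0 0 0; 0 0 0 0 0 0; 0 0 0 0 0 0; 0 0 0 0 0 0", grip=1.5)

```text
clock: 3.8
position: [450.9, 349.3, 101.7]
ee_rot: [0.997, 0.079, 0.0, -0.0]
contact_force: [-1.6, 0.6, 5.2]
gripper_width: 20.9
```

```bash
python3 - <<'E'
from h import *
s=telemetry.read_state(); print(s)
E
```

```text
{'clock': 3.8, 'joints': array([ 9.43195595e-01,  4.18200788e-01, -2.99709787e-01,  3.59064333e-04,
       -8.51713552e-01,  7.85766492e-01]), 'joint_vel': array([ 2.48897728e-03, -7.45327037e-05,  1.00906472e-03,  8.73884518e-04,
       -5.47601463e-04, -3.48246482e-03]), 'joint_efforts': array([-6.01587351e-01, -3.44390202e+01,  1.40334544e+01,  3.08805920e+00,
        2.86129983e-01,  1.97702047e-02]), 'position': array([450.90443967, 349.28057161, 101.69570945]), 'ee_rot': array([ 9.96865055e-01,  7.91182672e-02,  4.83348535e-04, -3.57984602e-04]), 'contact_force': array([-1.60106723,  0.55619247,  5.24495457]), 'wrist_torque': array([-0.0072325 ,  0.44290685, -0.01959386]), 'gripper_width': 20.912869817612332}
```

move_arm(deltas="0 0 -1 0 0 0; 0 0 -2 0 0 0; 0 0 -2 0 0 0; 0 0 -2 0 0 0; 0 0 -2 0 0 0; 0 0 -1 0 0 0; 0 0 0 0 0 0; 0 0 0 0 0 0")

```text
clock: 4.8
position: [450.1, 348.5, 199.8]
ee_rot: [0.997, 0.079, -0.001, 0.001]
contact_force: [-0.2, -0.1, -0.9]
gripper_width: 21.3
```

```bash
python3 - <<'E'
from h import *
for n,(u,v) in(("side",(193,90)),("top",(110,226))):
    im=eyes.get_image(n); cv2.imwrite(f"pics/{n}3.png",cv2.resize(im["pixels"][v-60:v+60,u-80:u+80],(800,600),interpolation=2)); print(u-80,v-60)
s=telemetry.read_state(); print(s["position"],s["ee_rot"],s["contact_force"],s["wrist_torque"],s["gripper_width"])
E
```

```text
113 30
30 166
[450.22182941 348.52917983 199.83371292] [ 9.96879257e-01  7.89338616e-02 -7.98619110e-04  7.44149884e-04] [-0.04143727  0.03698229 -1.26344798] [ 0.01452116  0.02894585 -0.01645665] 21.357840095385445
```

View pics/side3.png

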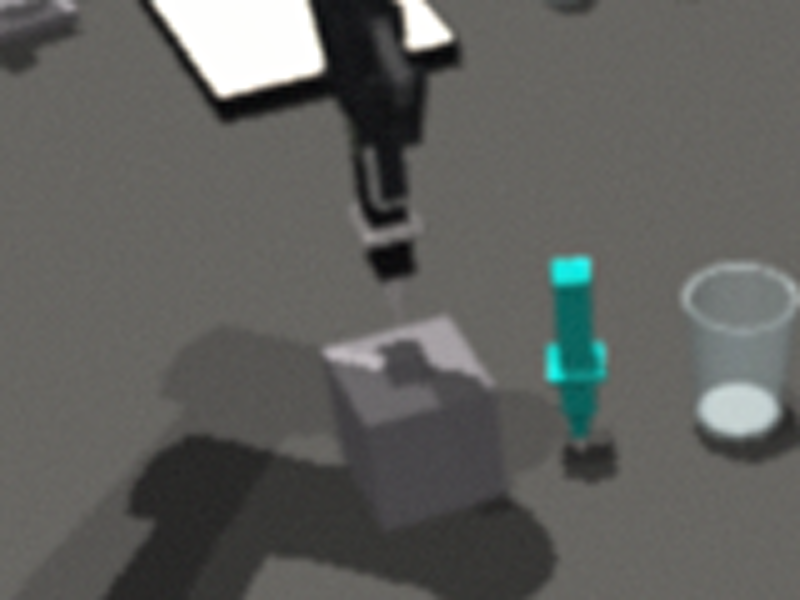

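View pics/top3.png

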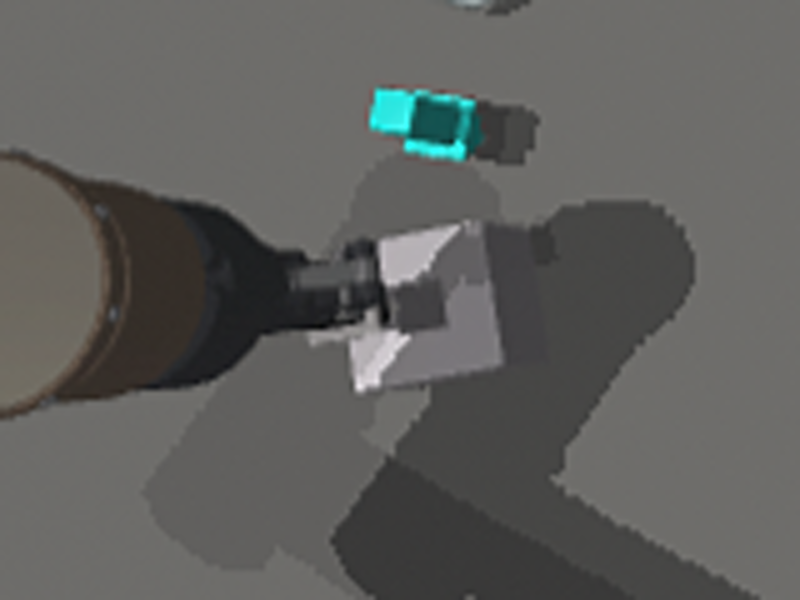

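Gauge is held and clear, with collar at side-crop (388,222) and sprung tip at (398,300), straight in the jaws. Moving to the disc.

```bash
python3 - <<'E'
from h import *
s=plan([422.5,-322.5,200],down(-15),18)
E
```

```text
-0.74 3.66 0.01 0 0 0.023; -0.65 3.67 0 0 0 0.024; -0.57 3.69 0.01 0 0 0.023; -0.48 3.7 0 0 0 0.023; -0.4 3.71 0.01 0 0 0.024; -0.3 3.72 0 0.001 0 0.023; -0.22 3.72 0 0 0.001 0.023; -0.14 3.73 0 0 0 0.024; -0.05 3.73 0.01 0 0 0.023; 0.04 3.73 0 0 0 0.023; 0.13 3.73 0 0 0 0.024; 0.21 3.73 0 0 0 0.023; 0.31 3.71 0 0 0 0.023; 0.38 3.72 0 0 0 0.024; 0.48 3.7 0 0 0 0.023; 0.56 3.69 0.01 0.001 0 0.023; 0.64 3.67 -0.01 0 0 0.024; 0.73 3.66 0 0 0 0.023
```

move_arm(deltas="-0.74 3.66 0 0 0 0.023; -0.65 3.67 0 0 0 0.024; -0.57 3.69 0 0 0 0.023; -0.48 3.7 0 0 0 0.023; -0.4 3.71 0 0 0 0.024; -0.3 3.72 0 0 0 0.023; -0.22 3.72 0 0 0 0.023; -0.14 3.73 0 0 0 0.024; -0.05 3.73 0 0 0 0.023")

```text
clock: 6.02
position: [436.4, 12.2, 200.6]
ee_rot: [1.0, -0.026, -0.0, 0.0]
contact_force: [-0.5, 0.2, -2.0]
gripper_width: 21.4
```

move_arm(deltas="0.04 3.73 0 0 0 0.023; 0.13 3.73 0 0 0 0.024; 0.21 3.73 0 0 0 0.023; 0.31 3.71 0 0 0 0.023; 0.38 3.72 0 0 0 0.024; 0.48 3.7 0 0 0 0.023; 0.56 3.69 0 0 0 0.023; 0.64 3.67 0 0 0 0.024; 0.73 3.66 0 0 0 0.023; 0 0 2.5 0 0 0; 0 0 2.5 0 0 0; 0 0 0 0 0 0")

```text
clock: 7.52
position: [421.3, -321.5, 148.6]
ee_rot: [0.991, -0.131, -0.003, -0.001]
contact_force: [-0.2, -0.5, -0.9]
gripper_width: 21.6
```

```bash
python3 - <<'E'
from h import *
s=telemetry.read_state(); p=np.array(s["position"]);r=R.from_quat(s["ee_rot"]); print(s["clock"],p,s["ee_rot"],s["contact_force"],s["joints"])
for n in("side","top"):
    im=eyes.get_image(n); np.savez(n+"4.npz",w=cloud(im),px=im["pixels"])
    u,v=map(int,proj(im,p-[0,0,60])); u0=max(0,u-60);v0=min(max(0,v-45),384-90)
    cv2.imwrite(f"pics/{n}4.png",cv2.resize(im["pixels"][v0:v0+90,u0:u0+120],(800,600),interpolation=2)); print(n,u0,v0)
    print([np.round(proj(im,p+r.apply([0,0,d])),1) for d in (0,15.7,71.7,85.7)], proj(im,[422.5,-322.5,12]))
    for k in("gauge_tip","gauge"): print(k,eyes.boxes_of(im,k))
E
```

```text
7.525 [ 421.26700875 -321.51339647  148.58772417] [ 9.91403246e-01 -1.30806675e-01 -2.92110121e-03 -8.28046890e-04] [-0.18057675 -0.48841418 -0.88028232] [-3.45808648e-01  3.05129458e-01 -3.38325648e-01 -4.65145920e-04
 -9.33402160e-01  1.65451650e+00]
side 187 278
[array([247.5, 310.9]), array([247.5, 314.4]), array([247.6, 325.7]), array([247.6, 328.3])] (np.float64(248.73013624915237), np.float64(337.4469288074657))
gauge_tip [{'point': [672.2, -349.0, 92.2], 'p': 0.69}]
gauge [{'point': [405.4, -326.9, 129.2], 'p': 0.44}]
top 300 185
[array([367.6, 230.3]), array([365.5, 230.4]), array([358.7, 230.6]), array([357.1, 230.7])] (np.float64(352.1653754317204), np.float64(230.1362197422853))
gauge_tip []
gauge [{'point': [553.0, 338.6, 93.9], 'p': 0.72}]
```

View pics/side4.png

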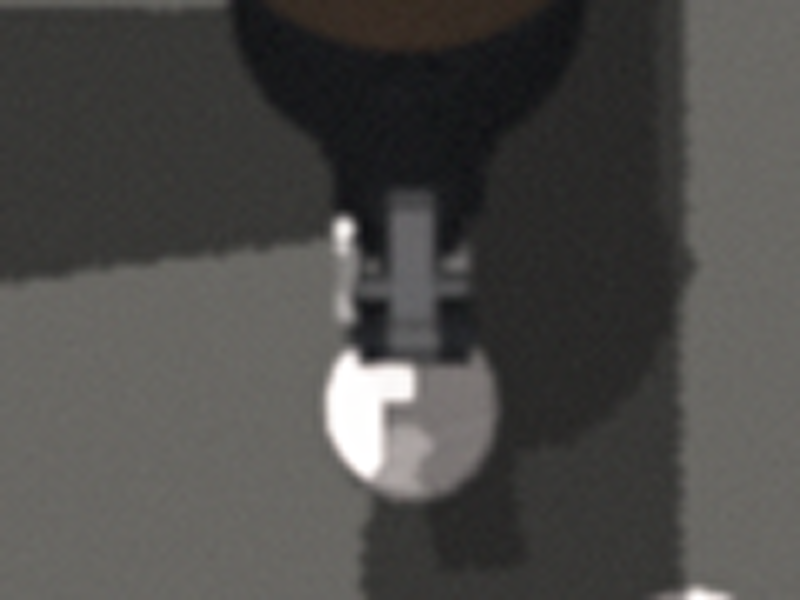

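View pics/top4.png

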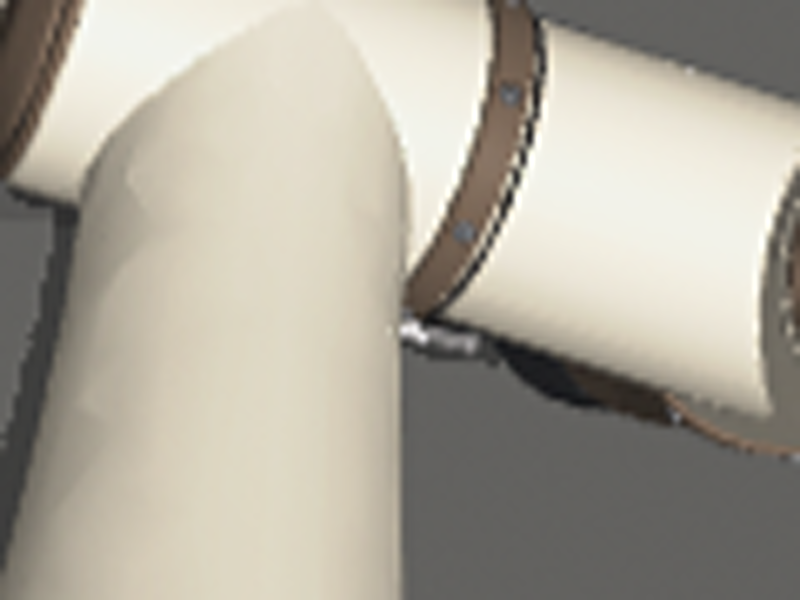

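Side crop: the held gauge is at (405,300), just in front of the disc at (410,410). The top view is hidden by the arm. Descending to just above the disc.

move_arm(deltas="0 0 2 0 0 0; 0 0 1.5 0 0 0; 0 0 0.8 0 0 0; 0 0 0 0 0 0; 0 0 0 0 0 0; 0 0 0 0 0 0")

```text
clock: 8.57
position: [423.3, -322.3, 108.5]
ee_rot: [0.991, -0.13, 0.001, 0.0]
contact_force: [0.1, 0.7, -1.1]
gripper_width: 21.4
```

```bash
python3 - <<'E'
from h import *
F=[];P=[];Q=[]
for i in range(3):
  for n in("side",):
    im=eyes.get_image(n); s=telemetry.read_state(); F.append(s["contact_force"]);P.append(s["position"]);Q.append(s["ee_rot"])
print(s["clock"]);print(np.round(F,2));print(np.round(P,2)); print(np.round(Q,4))
cv2.imwrite("pics/side5.png",cv2.resize(im["pixels"][290:380,187:307],(800,600),interpolation=2))
E
```

```text
8.725
[[ 0.35  0.5  -0.84]
 [ 0.19  0.24 -1.28]
 [ 0.03  0.4  -1.47]]
[[ 423.27 -322.18  108.41]
 [ 423.18 -322.18  108.34]
 [ 423.14 -322.15  108.28]]
[[ 9.915e-01 -1.304e-01  5.000e-04  2.000e-04]
 [ 9.914e-01 -1.305e-01  4.000e-04  1.000e-04]
 [ 9.914e-01 -1.305e-01  4.000e-04  1.000e-04]]
```

View pics/side5.png

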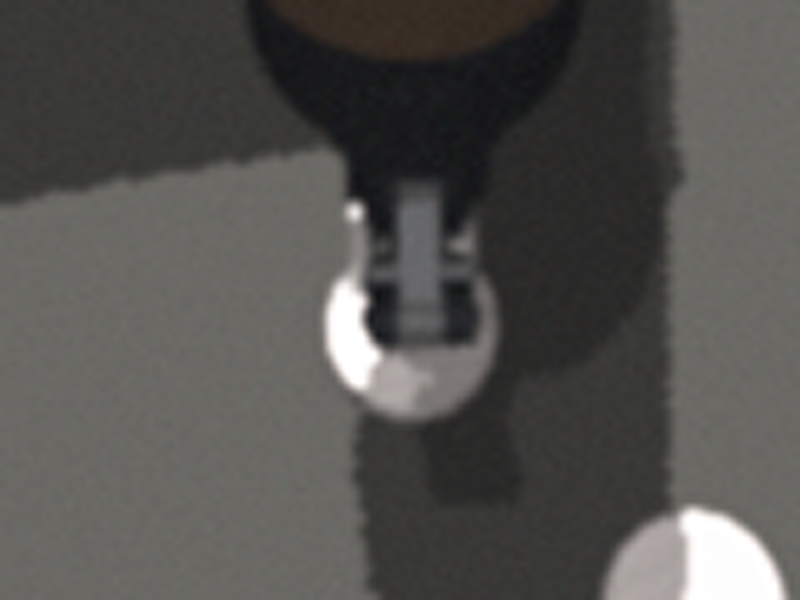

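move_arm(deltas="0 0 0.5 0 0 0; 0 0 0.4 0 0 0; 0 0 0 0 0 0; 0 0 0 0 0 0; 0 0 0 0 0 0")

```text
clock: 9.35
position: [423.1, -322.1, 99.0]
ee_rot: [0.991, -0.131, 0.0, 0.0]
contact_force: [0.7, -0.0, -1.4]
gripper_width: 21.2
```

move_arm(deltas="0 0 0.1 0 0 0; 0 0 0 0 0 0; 0 0 0 0 0 0")

```text
clock: 9.72
position: [423.0, -322.1, 97.9]
ee_rot: [0.991, -0.131, 0.0, 0.0]
contact_force: [-0.5, -1.0, -1.3]
gripper_width: 21.4
```

move_arm(deltas="0 0 0.1 0 0 0; 0 0 0 0 0 0; 0 0 0 0 0 0")

```text
clock: 10.1
position: [423.1, -322.1, 97.1]
ee_rot: [0.991, -0.13, 0.0, 0.0]
contact_force: [-0.5, -0.1, -0.6]
gripper_width: 21.4
```

move_arm(deltas="0 0 0.1 0 0 0; 0 0 0 0 0 0; 0 0 0 0 0 0")

```text
clock: 10.48
position: [423.0, -322.1, 96.0]
ee_rot: [0.991, -0.131, 0.0, 0.0]
contact_force: [-0.0, -0.4, 0.7]
gripper_width: 21.3
```

move_arm(deltas="0 0 0.1 0 0 0; 0 0 0 0 0 0; 0 0 0 0 0 0")

```text
clock: 10.85
position: [423.0, -322.1, 95.0]
ee_rot: [0.991, -0.131, 0.0, 0.0]
contact_force: [-0.6, -0.1, 0.4]
gripper_width: 21.4
```

```bash
cat > rd.py <<'E'
from h import *
F=[];P=[];Q=[];T=[]
for i in range(5):
    im=eyes.get_image("side"); s=telemetry.read_state(); F.append(s["contact_force"]);P.append(s["position"]);Q.append(s["ee_rot"]);T.append(s["wrist_torque"])
print(s["clock"],"F",np.round(np.mean(F,0),2),np.round(F,2)[:,2],"P",np.round(np.mean(P,0),2),"T",np.round(np.mean(T,0),3),"Q",np.round(np.mean(Q,0),4))
E
python3 rd.py
```

```text
11.1 F [0.12 0.33 0.52] [ 0.22 -0.14  0.73  1.04  0.76] P [ 423.04 -322.11   94.98] T [-0.014 -0.021  0.006] Q [ 9.914e-01 -1.305e-01  1.000e-04  0.000e+00]
```

move_arm(deltas="0 0 0.1 0 0 0; 0 0 0.15 0 0 0; 0 0 0 0 0 0; 0 0 0 0 0 0; 0 0 0 0 0 0")

```text
clock: 11.72
position: [423.0, -322.1, 92.5]
ee_rot: [0.991, -0.13, 0.0, 0.0]
contact_force: [-0.3, 0.0, 1.7]
gripper_width: 21.4
```

```bash
python3 rd.py
```

```text
11.975 F [0.67 0.05 1.42] [0.76 1.53 0.79 1.82 2.2 ] P [ 423.03 -322.1    92.48] T [-0.002 -0.066 -0.016] Q [ 9.914e-01 -1.305e-01  1.000e-04  0.000e+00]
```

move_arm(deltas="0 0 0.03 0 0 0; 0 0 0 0 0 0; 0 0 0 0 0 0; 0 0 0 0 0 0; 0 0 0 0 0 0; 0 0 0 0 0 0; 0 0 0 0 0 0; 0 0 0 0 0 0; 0 0 0 0 0 0")

```text
clock: 13.1
position: [423.0, -322.1, 92.1]
ee_rot: [0.991, -0.131, 0.0, 0.0]
contact_force: [1.0, -0.2, 3.2]
gripper_width: 20.9
```

```bash
sed 's/range(5)/range(8)/' rd.py>rd8.py; python3 rd8.py
```

```text
13.5 F [ 0.22 -0.44  1.84] [1.82 2.04 2.27 1.39 1.9  1.77 1.31 2.21] P [ 422.99 -322.08   92.13] T [-0.046 -0.138 -0.026] Q [ 0.9914 -0.1305  0.      0.    ]
```

Zeroing is done: net force was about 3.0 N with TCP 80.1 mm above the disc face, held for about 1.8 s. Now lift off and go to the deck.

```bash
cat >> h.py <<'E'
yaw=np.radians(-9.6); t=np.radians(20)
RING=np.array([592.0,13.2,79.8])
N=np.array([-np.sin(t)*np.cos(yaw),-np.sin(t)*np.sin(yaw),np.cos(t)])
X=np.array([np.cos(t)*np.cos(yaw),np.cos(t)*np.sin(yaw),np.sin(t)])
DR=R.from_matrix(np.c_[X,np.cross(-N,X),-N])
E
python3 - <<'E'
from h import *
st=(np.array([423,-322.1,212.1]),down(-15)); print(DR.as_quat())
plan(RING+N*150,DR,11,st); print(RING+N*150)
E
```

```text
[ 0.98135389 -0.08240659  0.17303917  0.01453051]
0.23 -3.3 -0.08 0.001 0.032 -0.008; 0.26 -3.29 -0.07 0.002 0.031 -0.009; 0.29 -3.3 -0.05 0.001 0.032 -0.008; 0.32 -3.29 -0.04 0.002 0.032 -0.009; 0.35 -3.29 -0.02 0.001 0.032 -0.008; 0.38 -3.28 -0.01 0.002 0.031 -0.009; 0.4 -3.29 0.01 0.001 0.032 -0.008; 0.43 -3.27 0.03 0.002 0.032 -0.009; 0.46 -3.28 0.05 0.001 0.031 -0.008; 0.49 -3.27 0.07 0.002 0.032 -0.009; 0.51 -3.27 0.09 0.001 0.032 -0.008
[541.41542411  21.7557406  220.75389312]
```

move_arm(deltas="0 0 -0.5 0 0 0; 0 0 -1.5 0 0 0; 0 0 -3 0 0 0; 0 0 -3 0 0 0; 0 0 -3 0 0 0; 0 0 -1 0 0 0; 0 0 0 0 0 0")

```text
clock: 14.38
position: [422.7, -321.8, 212.3]
ee_rot: [0.991, -0.131, 0.0, -0.0]
contact_force: [-0.7, -1.1, -0.8]
gripper_width: 21.0
```

move_arm(deltas="0.23 -3.3 -0.08 0.001 0.032 -0.008; 0.26 -3.29 -0.07 0.002 0.031 -0.009; 0.29 -3.3 -0.05 0.001 0.032 -0.008; 0.32 -3.29 -0.04 0.002 0.032 -0.009; 0.35 -3.29 -0.02 0.001 0.032 -0.008; 0.38 -3.28 -0.01 0.002 0.031 -0.009; 0.4 -3.29 0.01 0.001 0.032 -0.008; 0.43 -3.27 0.03 0.002 0.032 -0.009; 0.46 -3.28 0.05 0.001 0.031 -0.008; 0.49 -3.27 0.07 0.002 0.032 -0.009; 0.51 -3.27 0.09 0.001 0.032 -0.008; 0 0 0 0 0 0")

```text
clock: 15.88
position: [540.3, 22.9, 218.5]
ee_rot: [0.982, -0.081, 0.171, 0.016]
contact_force: [0.0, 0.1, -1.2]
gripper_width: 21.2
```

move_arm(deltas="0 0 0 0 0 0; 0 0 0 0 0 0; 0 0 0 0 0 0; 0 0 0 0 0 0")

```text
clock: 16.38
position: [541.4, 21.3, 220.8]
ee_rot: [0.981, -0.083, 0.173, 0.015]
contact_force: [0.5, -0.1, -2.5]
gripper_width: 21.5
```

```bash
cat > dk.py <<'E'
from h import *
import sys
tag,dist=sys.argv[1],float(sys.argv[2])
F=[];P=[];Q=[]
for i in range(4):
  for n in(("side","top") if i==0 else ("side",)):
    im=eyes.get_image(n); s=telemetry.read_state(); F.append(s["contact_force"]);P.append(s["position"]);Q.append(s["ee_rot"])
    if i==0:
        u,v=map(int,proj(im,RING+N*40)); u0=u-60;v0=v-45
        cv2.imwrite(f"pics/{n}{tag}.png",cv2.resize(im["pixels"][v0:v0+90,u0:u0+120],(800,600),interpolation=2))
        r=R.from_quat(s["ee_rot"]); print(n,"crop px of TCP,collar,nose,tip,ring:",[((np.array(proj(im,q))-[u0,v0])*6.667).astype(int) for q in [s["position"]+r.apply([0,0,d]) for d in(0,15.7,71.7,85.7)]+[RING]])
p=np.mean(P,0); r=R.from_quat(Q).mean()
print(s["clock"],"F",np.round(np.mean(F,0),2),"F.n",round(np.mean(F,0)@N,2),"P",p)
e=(RING+N*dist)-p; print("deck-frame err x,y,z",np.round(DR.inv().apply(e),2),"height over ring",round((p-RING)@N,2),"rot err deg",np.round(np.degrees((r.inv()*DR).as_rotvec()),2))
print("tool-frame delta cm/rad",np.round(r.inv().apply(e)/10,3),np.round((r.inv()*DR).as_rotvec(),4))
E
python3 dk.py 6 92
```

```text
side crop px of TCP,collar,nose,tip,ring: [array([305,  95]), array([320, 127]), array([372, 235]), array([384, 261]), array([436, 369])]
top crop px of TCP,collar,nose,tip,ring: [array([378, 356]), array([382, 347]), array([396, 318]), array([400, 311]), array([413, 282])]
16.625 F [-0.02 -0.18 -1.3 ] F.n -1.22 P [541.41277563  21.62524172 220.83289161]
deck-frame err x,y,z [-5.000e-02 -1.300e-01  5.807e+01] height over ring 150.07 rot err deg [ 0.03 -0.02 -0.03]
tool-frame delta cm/rad [-0.006 -0.016  5.807] [ 0.0005 -0.0003 -0.0006]
```

View pics/side6.png

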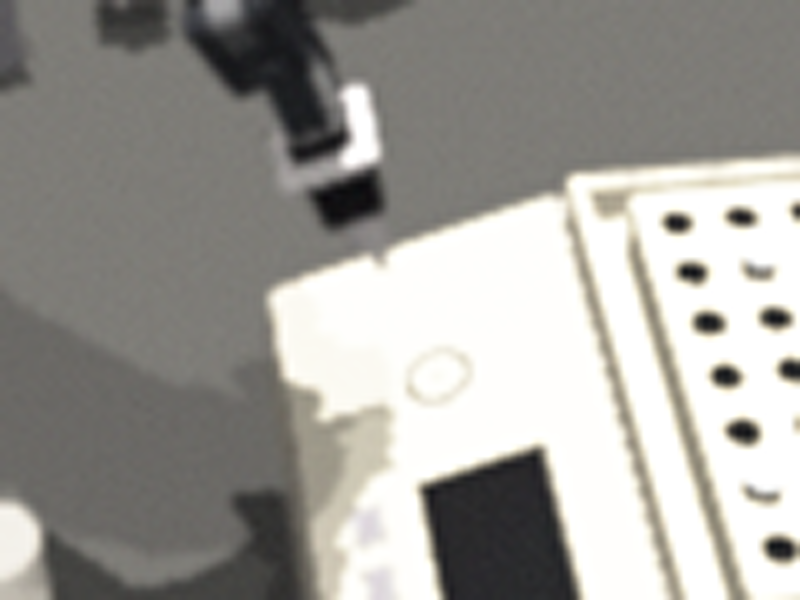

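View pics/top6.png

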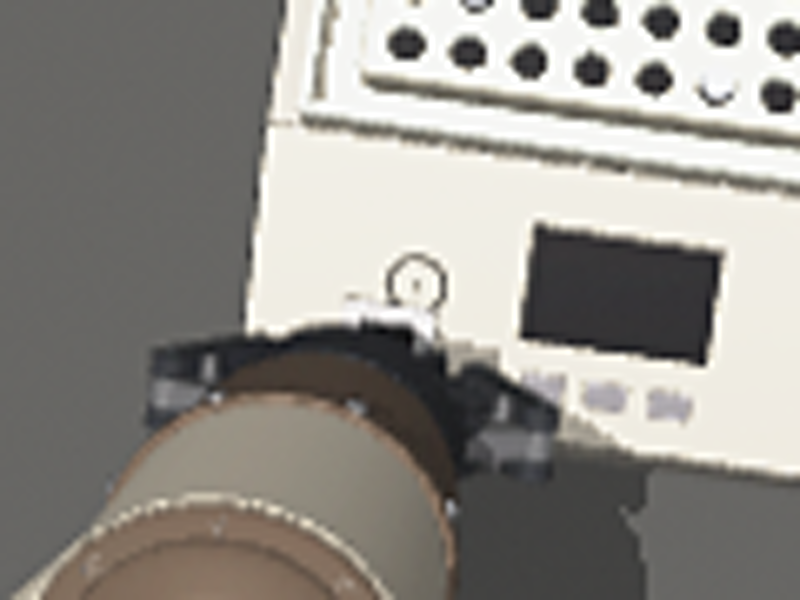

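```bash
cat > ov.py <<'E'
from h import *
import sys
s=telemetry.read_state(); p=np.array(s["position"]); r=R.from_quat(s["ee_rot"])
comp=float(sys.argv[2])
for n in("side","top"):
    im=eyes.get_image(n); S=10
    c=proj(im,p+r.apply([0,0,50])); u0,v0=int(c[0])-40,int(c[1])-30
    A=cv2.resize(im["pixels"][v0:v0+60,u0:u0+80],(800,600),interpolation=2)
    def pt(x,y,g): # gauge z g
        q=proj(im,p+r.apply([x,y,71.7-g])); return tuple(int(round(a)) for a in ((np.array(q)-[u0,v0]+.5)*S))
    def box(h,g): 
        for a,b in(((-h,-h),(h,-h)),((h,-h),(h,h)),((h,h),(-h,h)),((-h,h),(-h,-h))): cv2.line(A,pt(*a,g),pt(*b,g),(0,0,255),1)
    box(17,50);box(17,56);box(11,22);box(11,50)
    for x in(-11,11):
        for y in(-11,11): cv2.line(A,pt(x,y,22),pt(x,y,50),(0,255,0),1)
    cv2.line(A,pt(0,0,0),pt(0,0,-14+comp),(255,0,0),1); cv2.circle(A,pt(0,0,0),4,(255,0,255),1)
    q=(np.array(proj(im,RING))-[u0,v0]+.5)*S; cv2.circle(A,(int(q[0]),int(q[1])),6,(0,160,0),2)
    cv2.imwrite(f"pics/{n}{sys.argv[1]}.png",A)
E
python3 ov.py ov1 0
```

```text
(no output)
```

View pics/sideov1.png

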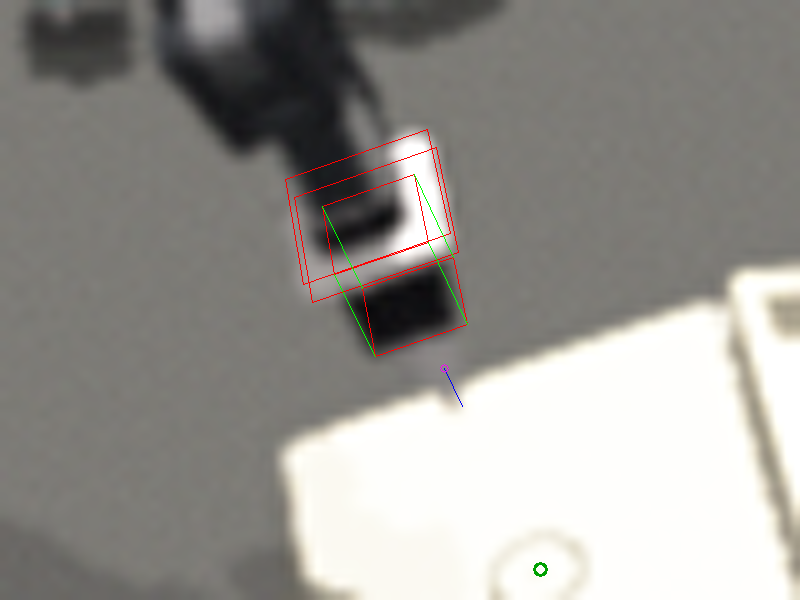

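View pics/topov1.png

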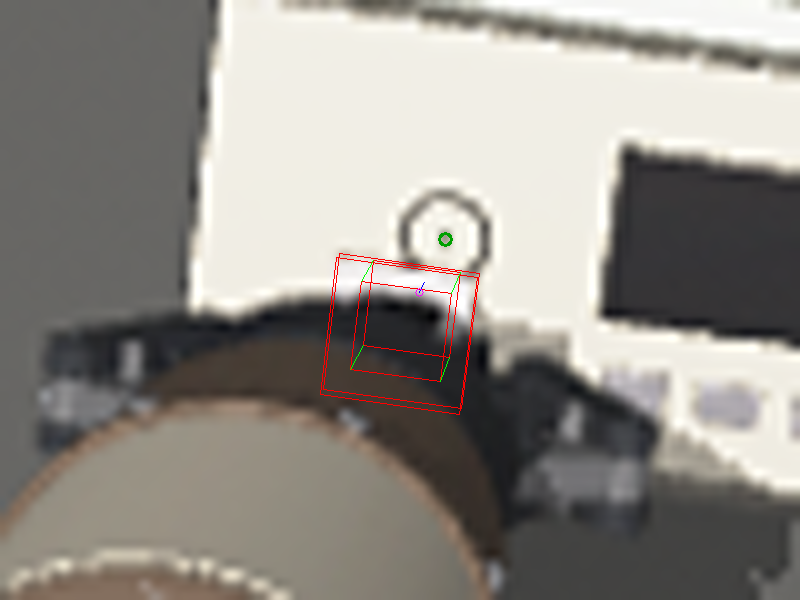

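The collar matches the model, but the body end and tip lie about 1 px left of it, so the gauge may lean slightly in the jaws. I'll fit this over averaged frames.

```bash
cat > fit.py <<'E'
from h import *
import sys
from scipy.optimize import least_squares
s=telemetry.read_state(); p=np.array(s["position"]); r=R.from_quat(s["ee_rot"])
acc=0
for i in range(10):
    im=eyes.get_image("side"); acc=acc+im["pixels"].astype(float)
g=(acc/10).mean(-1); np.save("avg.npy",g)
B=R.from_quat(im["orientation"]).inv(); o=np.array(im["origin"])
def pj(P):
    c=B.apply(P-o); return np.c_[im["cx"]+im["fx"]*c[:,0]/-c[:,2], im["cy"]-im["fy"]*c[:,1]/-c[:,2]]
SS=6; c=pj(p+r.apply([[0,0,45]]))[0]; u0,v0=int(c[0])-22,int(c[1])-22; W=44
obs=g[v0:v0+W,u0:u0+W]
def gp(q,x): # gauge pt-> world; x: dx,dy,dz,rx,ry,rz about gauge z=85
    q=np.array(q,float)-[0,0,85]; rr=R.from_rotvec(x[3:6])
    # gauge frame: z = -tool z
    t=np.c_[q[:,0],-q[:,1],-q[:,2]]; t=rr.apply(t)+[x[0],x[1],-13.3+x[2]]
    return p+r.apply(t)
def box(h,a,b): return [(i,j,k) for i in(-h,h) for j in(-h,h) for k in(a,b)]
def hullmask(q,x):
    uv=(pj(gp(q,x))-[u0,v0]+.5)*SS
    h=cv2.convexHull(uv.astype(np.float32))[:,0]
    m=np.zeros((W*SS,W*SS),np.uint8); cv2.fillConvexPoly(m,np.round(h*16).astype(np.int32),1,lineType=8,shift=4); return m
cone=[(r0*np.cos(a),r0*np.sin(a),z) for a in np.linspace(0,6.28,16) for r0,z in((float(sys.argv[1]) if len(sys.argv)>1 else 4,0),(10,22))]
def ren(x,lv):
    m=np.full((W*SS,W*SS),np.nan)
    col=hullmask(box(17,50,56),x); bod=hullmask(box(11,22,50),x)
    return col,bod
def smooth(m):
    m=cv2.GaussianBlur(m.astype(np.float32),(0,0),0.55*SS); return cv2.resize(m,(W,W),interpolation=cv2.INTER_AREA)
fb=smooth(hullmask(box(17,20,60),np.zeros(6)))
# region: below fingers; use pixels within dist of lower body & lower collar, excluding fingers(g>62) and cone
def region():
    yy,xx=np.mgrid[0:W,0:W]
    reg=cv2.dilate((smooth(hullmask(box(20,24,57),np.zeros(6)))>0.05).astype(np.uint8),np.ones((3,3)))
    fing=cv2.dilate((smooth(hullmask([(a,b,z) for a in(-11,11) for b in(-30,30) for z in(58,110)],np.zeros(6)))>0.02).astype(np.uint8),np.ones((3,3)))
    cn=smooth(hullmask(cone,np.zeros(6)))>2
    return (reg>0)&(fing==0)&~cn
reg=region()
def res(x,full=False):
    col=hullmask(box(17,50,56),x); bod=hullmask(box(11,22,50),x)
    # collar underside in shadow hides nothing from above: collar is drawn over body
    top=hullmask(box(17,56,56.01),x)
    a=smooth(col&~top&1); t=smooth(top); b=smooth(bod&~(col)&1)
    A=np.stack([np.ones_like(a),a,t,b],-1)[reg]
    k,*_=np.linalg.lstsq(A,obs[reg],rcond=None); e=A@k-obs[reg]
    if full: return k,e
    return e
if __name__=="__main__":
    from scipy.optimize import minimize
    print("n",reg.sum())
    P0=np.array([1,1,1,.01,.01,.01])
    def cost(y): 
        x=np.array([y[0],y[1],y[2],y[3],y[4],y[5]])*P0; return (res(x)**2).mean()+0.02*((y[3]/5)**2+(y[4]/5)**2+(y[5]/5)**2)
    best=None
    for st in (np.zeros(6),np.array([0,0,0,0,3,0.]),np.array([0,0,0,0,-3,0.])):
        m=minimize(cost,st,method="Nelder-Mead",options=dict(initial_simplex=np.vstack([st]+[st+1.5*np.eye(6)[i] for i in range(6)]),maxiter=700,fatol=1e-4))
        x=m.x*P0; print(m.fun,"mm",np.round(x[:3],2),"deg",np.round(np.degrees(x[3:]),2),"lev",np.round(res(x,True)[0]))
    print("zero cost",cost(np.zeros(6)))
    A=cv2.resize(g[v0:v0+W,u0:u0+W].clip(0,255).astype(np.uint8),(W*13,W*13),interpolation=2)
    A=cv2.cvtColor(A,cv2.COLOR_GRAY2BGR); rr=cv2.resize(reg.astype(np.uint8),(W*13,W*13),interpolation=0); A[...,0]=np.where(rr,A[...,0],A[...,0]//2); cv2.imwrite("pics/fitreg.png",A)
E
python3 fit.py
```

```text
n 317
24.20068762171761 mm [-0.99  0.63 -1.23] deg [ 0.92 -0.55  0.56] lev [123. 124. 170. -98.]
33.454460100621596 mm [-1.69  0.63 -1.47] deg [0.73 0.5  1.64] lev [123. 167. 103. -97.]
21.25785211104411 mm [-0.17 -0.84  0.3 ] deg [ 0.65 -1.72  0.15] lev [123.  50. 166. -97.]
zero cost 92.4027391505322
```

View pics/fitreg.png

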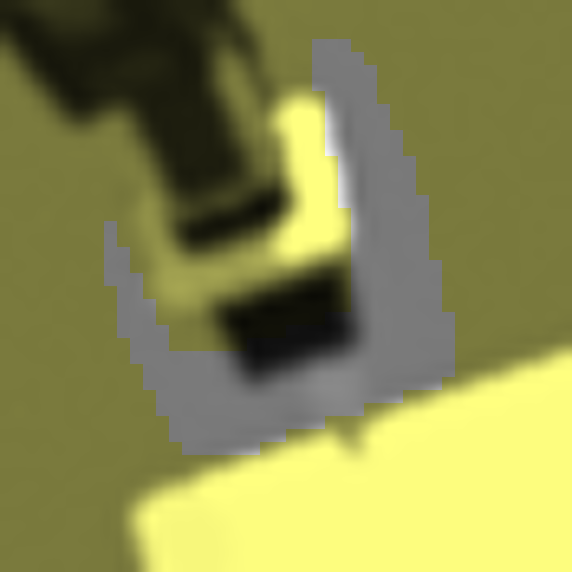

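```bash
cat > fit2.py <<'E'
import sys; sys.argv=["x"]
src=open("fit.py").read().split('if __name__')[0].replace('for i in range(10):','for i in range(2):')
exec(src)
g=np.load("avg.npy") ; obs=g[v0:v0+W,u0:u0+W]
from scipy.optimize import minimize
deck=cv2.dilate((obs>150).astype(np.uint8),np.ones((3,3)))
Z=np.zeros(6)
yy,xx=np.mgrid[0:W,0:W]
near=smooth(hullmask(box(19,20,57),Z))>0.03
near=cv2.dilate(near.astype(np.uint8),np.ones((3,3)))>0
ex=cv2.dilate((smooth(hullmask([(a,b,z) for a in(-12,12) for b in(-26,26) for z in(62,110)],Z))>.05).astype(np.uint8),np.ones((2,2)))>0
cn=smooth(hullmask(cone+[(0,0,-14)],Z))
bodm=smooth(hullmask(box(11,22,50),Z))
reg=near&~ex
# drop the deck (bright pixels beneath) and rows below
cpx=pj(gp([(0,0,22)],Z))[0]-[u0,v0]
reg&=~((obs>140)&(yy>cpx[1]+3))
def comps(x):
    col=hullmask(box(17,50,56),x); bod=hullmask(box(11,22,50),x)&~col&1
    mid=pj(gp([(0,0,50)],x))[0]-[u0,v0]
    top=hullmask(box(17,56,56.01),x); side=col&~top&1
    tl=hullmask([(i,j,z) for i in(-17,8) for j in(-17,17) for z in(56,56.01)],x)&top; tr=top&~tl&1
    sl=hullmask([(i,j,z) for i in(-17,2) for j in(-17,17) for z in(50,56)],x)&side; sr=side&~sl&1
    co=hullmask(cone,x)&~bod&~col&1
    return [smooth(m) for m in(tl,tr,sl,sr,bod,co)]
def res(x,full=False):
    A=np.stack([np.ones((W,W))]+comps(x),-1)[reg]
    k,*_=np.linalg.lstsq(A,obs[reg],rcond=None); e=A@k-obs[reg]
    return (k,e) if full else e
P0=np.array([1,1,1]+[np.radians(1)]*3)
for ry in(-4,-3,-2,-1,0,1,2):
    def cost(y):
        x=np.array([y[0],y[1],y[2],y[3],ry,0])*P0; e=res(x); return (np.minimum(abs(e),25)**2).mean()+.3*(y[3]/2)**2
    st=np.zeros(4)
    m=minimize(cost,st,method="Nelder-Mead",options=dict(initial_simplex=np.vstack([st-.5]+[st+1.5*np.eye(4)[i] for i in range(4)]),maxiter=300,fatol=1e-3))
    x=np.r_[m.x,ry,0]; print(ry,round(m.fun,2),np.round(m.x,2),"lev",np.round(res(x*P0,True)[0]), "tip px",np.round(pj(gp([(0,0,-14)],x*P0))[0],2))
print(reg.sum(),u0,v0)
A=cv2.resize(obs.clip(0,255).astype(np.uint8),(572,572),interpolation=0);A=cv2.cvtColor(A,cv2.COLOR_GRAY2BGR);rr=cv2.resize(reg.astype(np.uint8),(572,572),interpolation=0)
A[...,0]=np.where(rr,A[...,0],A[...,0]//2);cv2.imwrite("pics/fit2.png",A)
E
python3 fit2.py
```

```text
-4 8.81 [ 1.82 -1.25  1.32  0.81] lev [ 25.   9.  22.   8.  -1. -20.   1.] tip px [266.63 158.28]
-3 8.71 [ 0.96 -0.92  0.57  0.68] lev [ 25.   5.  26.   7.   4. -21.   1.] tip px [266.93 158.15]
-2 8.68 [-0.04 -1.34  1.03  0.65] lev [ 25.   3.  30.   5.   9. -20.   1.] tip px [267.27 158.09]
-1 8.7 [-0.75 -0.41 -0.11  0.3 ] lev [ 25.   2.  32.   4.  19. -20.   1.] tip px [267.62 158.12]
0 8.73 [-1.74 -0.31 -0.62  0.25] lev [ 25.   1.  32.   3.  35. -20.   1.] tip px [267.87 157.95]
1 8.86 [-2.75 -0.72 -0.05  0.19] lev [ 25.   0.  36.   2.  45. -20.   1.] tip px [268.21 157.91]
2 9.05 [-3.35  0.56 -1.47  0.16] lev [ 25.  -0.  32.   2.  57. -20.   1.] tip px [268.55 157.76]
382 241 124
```

View pics/fit2.png

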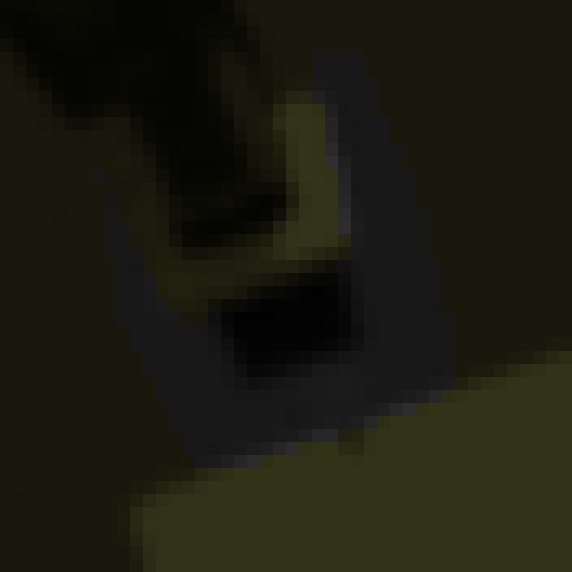

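Fit is too weak at this range. There is plenty of time, so I bring the gauge closer to the side camera for a proper look.

```bash
python3 - <<'E'
from h import *
im=eyes.get_image("side"); r=DR
T=np.array([440,-230,470.])
for d in(-80,0,86): print(proj(im,T+r.apply([0,0,d])))
plan(T,DR,9)
E
```

```text
(np.float64(210.45883865731392), np.float64(72.91504864906885))
(np.float64(239.43535363872698), np.float64(128.18997389995832))
(np.float64(262.61931060373877), np.float64(172.4151503603738))
0.34 2.95 -2.82 0 0 0; 0.34 2.95 -2.82 0 0 0; 0.35 2.94 -2.82 0 0 0; 0.34 2.95 -2.82 0 0 0; 0.34 2.95 -2.83 0 0 0; 0.34 2.95 -2.82 0 0 0; 0.35 2.95 -2.82 0 0 0; 0.34 2.95 -2.82 0 0 0; 0.34 2.94 -2.82 0 0 0
```

```bash
python3 - <<'E'
from h import *
plan([440,-230,470.],DR*R.from_rotvec([-0.5,0,0]),10)
E
```

```text
0.31 2.65 -2.54 -0.05 0 0; 0.31 2.78 -2.4 -0.05 0 0; 0.3 2.89 -2.26 -0.05 0 0; 0.31 3.01 -2.12 -0.05 0 0; 0.31 3.1 -1.96 -0.05 0 0; 0.31 3.2 -1.8 -0.05 0 0; 0.31 3.29 -1.64 -0.05 0 0; 0.31 3.36 -1.48 -0.05 0 0; 0.3 3.43 -1.3 -0.05 0 0; 0.31 3.5 -1.14 -0.05 0 0
```

move_arm(deltas="0.31 2.65 -2.54 -0.05 0 0; 0.31 2.78 -2.4 -0.05 0 0; 0.3 2.89 -2.26 -0.05 0 0; 0.31 3.01 -2.12 -0.05 0 0; 0.31 3.1 -1.96 -0.05 0 0; 0.31 3.2 -1.8 -0.05 0 0; 0.31 3.29 -1.64 -0.05 0 0; 0.31 3.36 -1.48 -0.05 0 0; 0.3 3.43 -1.3 -0.05 0 0; 0.31 3.5 -1.14 -0.05 0 0; 0 0 0 0 0 0; 0 0 0 0 0 0")

```text
clock: 18.88
position: [439.9, -229.7, 469.0]
ee_rot: [0.947, -0.123, 0.147, 0.257]
contact_force: [-0.1, -0.1, -1.9]
gripper_width: 21.3
```

move_arm(deltas="0 0 0 0 0 0; 0 0 0 0 0 0")

```text
clock: 19.12
position: [440.2, -229.6, 469.4]
ee_rot: [0.947, -0.122, 0.147, 0.257]
contact_force: [-0.2, -0.2, -1.9]
gripper_width: 21.0
```

```bash
cat > near.py <<'E'
from h import *
acc=0;Ps=[];Qs=[]
for i in range(6):
    im=eyes.get_image("side"); s=telemetry.read_state(); acc=acc+im["pixels"].astype(float)/6; Ps.append(s["position"]);Qs.append(s["ee_rot"])
p=np.mean(Ps,0); r=R.from_quat(Qs).mean(); print(s["clock"],np.round(Ps,2)[[0,-1]])
np.savez("near.npz",g=acc,p=p,q=r.as_quat(),**{k:np.array(im[k]) for k in("fx","fy","cx","cy","origin","orientation")})
S=7; c=proj(im,p+r.apply([0,0,30])); u0,v0=int(c[0])-57,int(c[1])-42
A=cv2.resize(acc.astype(np.uint8)[v0:v0+85,u0:u0+114],(798,595),interpolation=2)
cv2.imwrite("pics/near_raw.png",A)
def pt(x,y,g):
    q=proj(im,p+r.apply([x,y,71.7-g])); return tuple(int(round(a)) for a in ((np.array(q)-[u0,v0]+.5)*S))
def box(h,g):
    for a,b in(((-h,-h),(h,-h)),((h,-h),(h,h)),((h,h),(-h,h)),((-h,h),(-h,-h))): cv2.line(A,pt(*a,g),pt(*b,g),(0,0,255),1)
box(17,50);box(17,56);box(11,22);box(11,120)
for x in(-11,11):
    for y in(-11,11): cv2.line(A,pt(x,y,22),pt(x,y,120),(0,255,0),1)
cv2.line(A,pt(0,0,0),pt(0,0,-14),(255,0,0),1); cv2.circle(A,pt(0,0,0),4,(255,0,255),1)
cv2.imwrite("pics/near_ov.png",A); print(u0,v0)
E
python3 near.py
```

```text
19.425 [[ 440.16 -229.65  469.53]
 [ 440.03 -229.93  469.96]]
191 109
```

View pics/near_ov.png

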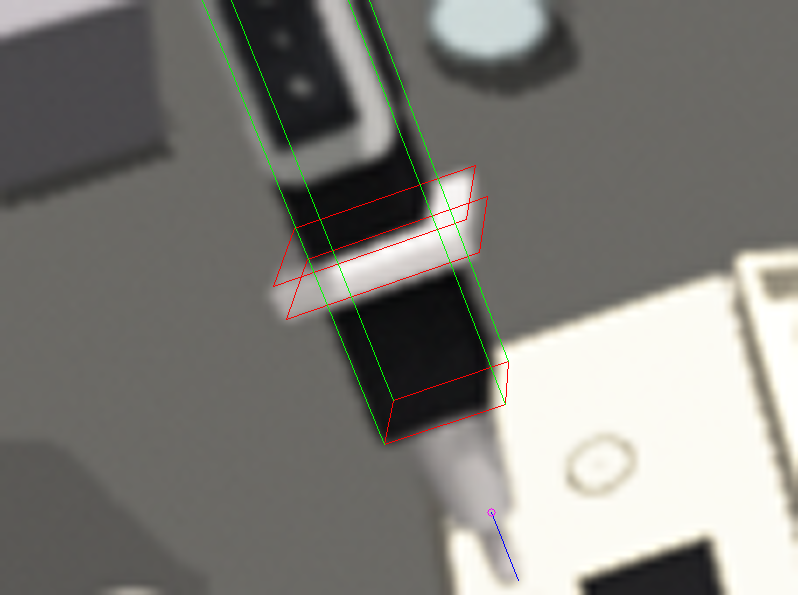

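View pics/near_raw.png

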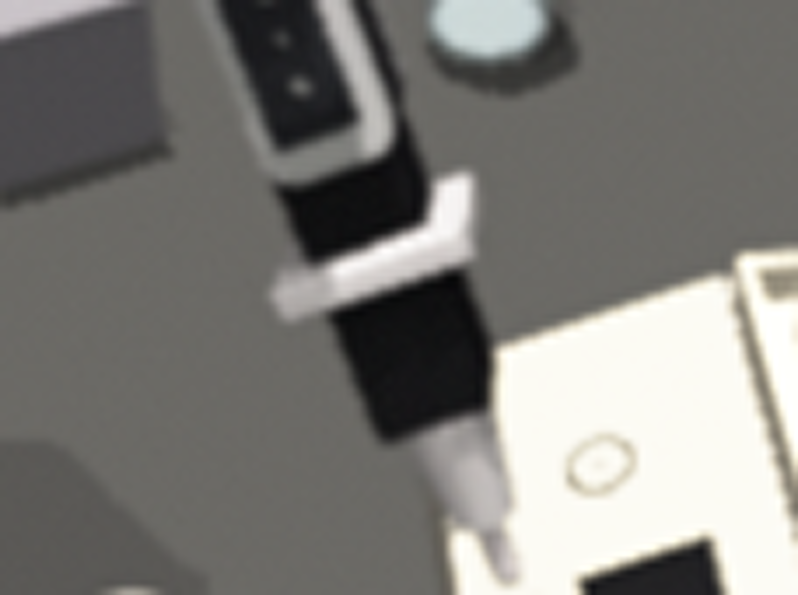

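```bash
cat > fit3.py <<'E'
import numpy as np,cv2
from scipy.spatial.transform import Rotation as R
from scipy.optimize import minimize
d=np.load("near.npz"); g=d["g"].mean(-1); p=d["p"]; r=R.from_quat(d["q"]); B=R.from_quat(d["orientation"]).inv(); o=d["origin"]
u0,v0,W,H,SS=191,109,114,90,5
obs=g[v0:v0+H,u0:u0+W]
def pj(P):
    c=B.apply(P-o); return np.c_[d["cx"]+d["fx"]*c[:,0]/-c[:,2], d["cy"]-d["fy"]*c[:,1]/-c[:,2]]
def gp(q,x):
    q=np.array(q,float)-[0,0,53]; t=np.c_[q[:,0],-q[:,1],-q[:,2]]
    t=R.from_rotvec(np.radians(x[3:6])).apply(t)+[x[0],x[1],18.7+x[2]]; return p+r.apply(t)
def box(h,a,b): return [(i,j,k) for i in(-h,h) for j in(-h,h) for k in(a,b)]
def hm(q,x):
    uv=(pj(gp(q,x))-[u0,v0]+.5)*SS; h=cv2.convexHull(uv.astype(np.float32))[:,0]
    m=np.zeros((H*SS,W*SS),np.uint8); cv2.fillConvexPoly(m,np.round((h-.5)*16).astype(np.int32),1,shift=4); return m
def sm(m): return cv2.resize(cv2.GaussianBlur(m.astype(np.float32),(0,0),0.6*SS),(W,H),interpolation=cv2.INTER_AREA)
def circ(rad,z): return [(rad*np.cos(a),rad*np.sin(a),z) for a in np.linspace(0,6.28,20)]
def comps(x):
    bw,rb,rn=x[6],x[7],x[8]
    top=hm(box(17,56,56.01),x); col=hm(box(17,50,56),x)
    up=hm(box(bw,56,66),x); low=hm(box(bw,22,50),x)&~col&1
    sd=col&~top&1
    nf=hm([(i,-17*1.,z) for i in(-17,17) for z in(50,56)],x)&sd; nf2=hm([(i,17.,z) for i in(-17,17) for z in(50,56)],x)&sd
    cone=hm(circ(rb,22)+circ(rn,0),x)&~low&~col&1
    tip=hm(circ(3,0)+circ(3,-12)+circ(.8,-14),x)&~cone&~low&1
    return top&~up&1,sd,up&~sd&1,low,cone,tip
yy,xx=np.mgrid[0:H,0:W]
# background: deck polygon (crop/7 px)
bgm=np.zeros((H*SS,W*SS),np.uint8)
def bg(c):
    m=np.zeros((H*SS,W*SS),np.uint8); cv2.fillConvexPoly(m,(np.array([[495,345],[800,242],[800,640],[459,640]])/7*SS).astype(np.int32),1); return m
DK=bg(0)
def model(x):
    T,S,U,L,C,P=comps(x); img=np.where(DK,248.,105.)
    for m,l in((C,x[9]),(P,x[10]),(L,18),(T,150),(S,x[11]),(U,18)): img=np.where(m,l,img)
    return cv2.resize(cv2.GaussianBlur(img.astype(np.float32),(0,0),0.6*SS),(W,H),interpolation=cv2.INTER_AREA)
A0=np.array([0,0,0,0,0,0,11,9,4,165,150,200.])
near=cv2.dilate((sm(hm(box(18,15,60),A0))>.02).astype(np.uint8),np.ones((5,5)))|cv2.dilate((sm(hm(circ(9,22)+circ(3,-14),A0))>.02).astype(np.uint8),np.ones((5,5)))
reg=(near>0)&~((yy<185/7))&~((yy<32)&(xx<62))
# exclude other stuff: top collar interior brightness variable
if __name__=="__main__":
    sc=np.array([1,1,1,1,1,1,.7,1,1,10,15,20.])
    def cost(y):
        x=A0+y*sc; e=model(x)-obs; return np.minimum(abs(e[reg]),35).__pow__(2).mean()+2*((y[3]/4)**2+(y[5]/4)**2)
    for trial in range(3):
        rng=np.random.default_rng(trial); y=np.zeros(12); y[4]=(0,2.5,-2.5)[trial]
        for k in range(3):
            m=minimize(cost,y,method="Nelder-Mead",options=dict(initial_simplex=np.vstack([y]+[y+(1.2 if k<2 else .5)*rng.choice([-1,1])*np.eye(12)[i] for i in range(12)]),maxiter=700,fatol=1e-3)); y=m.x
        x=A0+y*sc; print(round(m.fun,1),np.round(x,2))
    M=model(x); z=np.hstack([obs,M]); cv2.imwrite("pics/fit3.png",cv2.resize(np.hstack([np.where(reg,obs,obs*.6),M]).clip(0,255).astype(np.uint8),(800,316),interpolation=0))
E
python3 fit3.py
```

```text
171.4 [-1.1900e+00  4.7000e-01 -1.0000e-02  1.8700e+00  4.0000e-02 -1.5000e-01
  1.0370e+01  7.8600e+00  5.0800e+00  1.6231e+02  1.7696e+02  1.9500e+02]
171.9 [-1.5900e+00 -4.2000e-01  3.7000e-01  1.2100e+00  4.9000e-01 -1.3000e-01
  1.0220e+01  7.7700e+00  5.1200e+00  1.6207e+02  1.7993e+02  1.9668e+02]
169.2 [-1.6200e+00 -1.0000e-01  2.2000e-01  1.4100e+00  2.9000e-01  1.0500e+00
  1.0110e+01  5.2700e+00  5.7400e+00  1.6654e+02  1.8323e+02  1.9753e+02]
```

View pics/fit3.png

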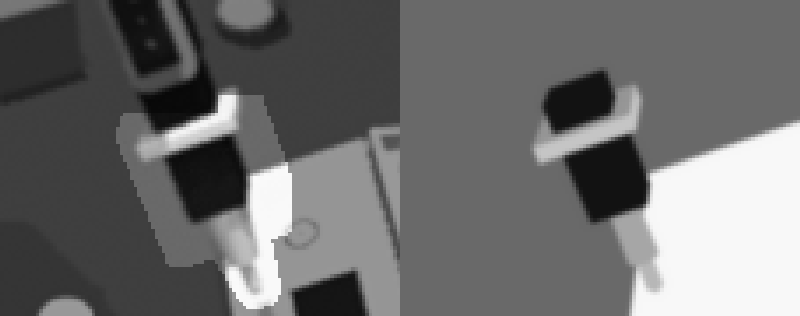

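Near view: the gauge is square to the tool within about 1°, offset about −1.3 mm in tool x. No lean to correct; I'll add +1 mm up-slope. Going back over the ring.

```bash
python3 - <<'E'
from h import *
plan(RING+N*130+X*1,DR,11)
E
```

```text
-0.27 -3.31 1.03 0.045 0 0; -0.27 -3.26 1.18 0.046 0 0; -0.27 -3.2 1.32 0.045 0 0; -0.27 -3.14 1.47 0.046 0 0; -0.27 -3.07 1.61 0.045 0 0; -0.27 -2.99 1.75 0.046 0 0; -0.28 -2.91 1.88 0.045 0 0; -0.27 -2.82 2.02 0.046 0 0; -0.27 -2.73 2.14 0.045 0 0; -0.27 -2.63 2.26 0.046 0 0; -0.27 -2.52 2.38 0.045 0 0
```

move_arm(deltas="-0.27 -3.31 1.03 0.045 0 0; -0.27 -3.26 1.18 0.046 0 0; -0.27 -3.2 1.32 0.045 0 0; -0.27 -3.14 1.47 0.046 0 0; -0.27 -3.07 1.61 0.045 0 0; -0.27 -2.99 1.75 0.046 0 0; -0.28 -2.91 1.88 0.045 0 0; -0.27 -2.82 2.02 0.046 0 0; -0.27 -2.73 2.14 0.045 0 0; -0.27 -2.63 2.26 0.046 0 0; -0.27 -2.52 2.38 0.045 0 0; 0 0 0 0 0 0")

```text
clock: 20.92
position: [548.6, 20.4, 200.4]
ee_rot: [0.982, -0.082, 0.171, 0.016]
contact_force: [-0.1, -0.6, -1.0]
gripper_width: 21.2
```

move_arm(deltas="0 0 0 0 0 0; 0 0 0 0 0 0; 0 0 0 0 0 0; 0 0 0 0 0 0")

```text
clock: 21.42
position: [549.1, 20.2, 202.8]
ee_rot: [0.981, -0.083, 0.173, 0.015]
contact_force: [-1.0, -0.4, -0.6]
gripper_width: 21.0
```

```bash
python3 dk.py 7 92
```

```text
side crop px of TCP,collar,nose,tip,ring: [array([327, 134]), array([342, 165]), array([392, 270]), array([404, 294]), array([436, 369])]
top crop px of TCP,collar,nose,tip,ring: [array([383, 342]), array([388, 333]), array([401, 306]), array([404, 299]), array([413, 282])]
21.675 F [-0.09  0.17 -1.17] F.n -1.05 P [549.04978276  20.29281149 202.50377643]
deck-frame err x,y,z [-1.06 -0.17 38.19] height over ring 130.19 rot err deg [ 0.02 -0.03 -0.02]
tool-frame delta cm/rad [-0.108 -0.018  3.819] [ 0.0004 -0.0004 -0.0003]
```

move_arm(deltas="0 0 1 0 0 0; 0 0 1.3 0 0 0; 0 0 1 0 0 0; 0 0 0.6 0 0 0; 0 0 0 0 0 0; 0 0 0 0 0 0; 0 0 0 0 0 0; 0 0 0 0 0 0")

```text
clock: 22.68
position: [562.3, 18.2, 166.1]
ee_rot: [0.981, -0.083, 0.173, 0.015]
contact_force: [0.2, -0.2, -1.3]
gripper_width: 21.4
```

```bash
python3 dk.py 8 80.3; python3 ov.py ov8 0
```

```text
side crop px of TCP,collar,nose,tip,ring: [array([364, 210]), array([377, 239]), array([424, 336]), array([435, 359]), array([436, 369])]
top crop px of TCP,collar,nose,tip,ring: [array([393, 321]), array([397, 314]), array([409, 288]), array([412, 282]), array([413, 282])]
22.925 F [ 0.12  0.2  -1.46] F.n -1.4 P [562.24728918  18.18801825 165.86955339]
deck-frame err x,y,z [-1.09 -0.04 10.9 ] height over ring 91.2 rot err deg [ 0.02 -0.03 -0.01]
tool-frame delta cm/rad [-0.109 -0.005  1.09 ] [ 0.0003 -0.0005 -0.0002]
```

View pics/sideov8.png

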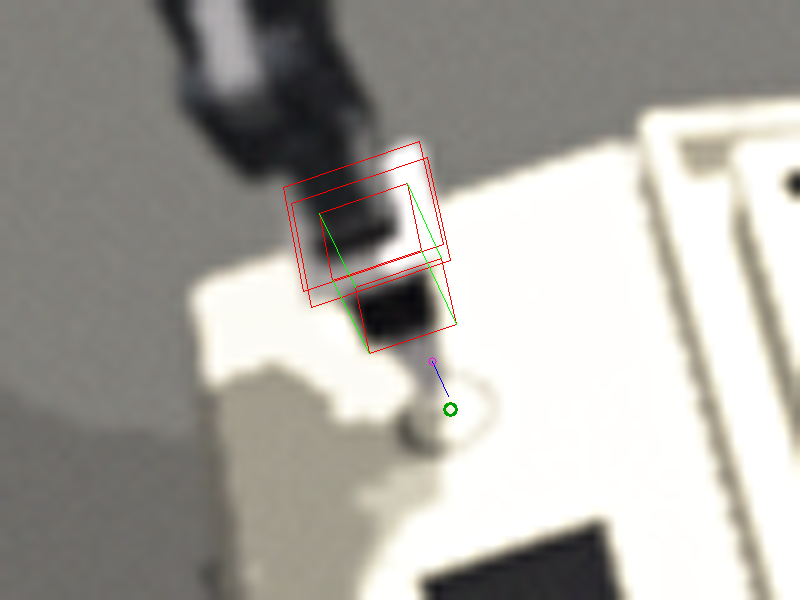

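View pics/topov8.png

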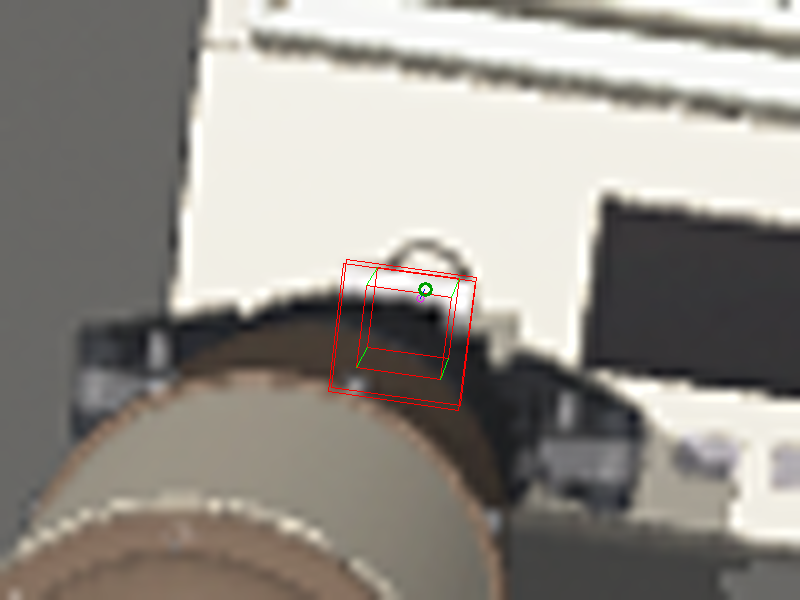

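Side overlay: the visible tip at about (436,395) sits roughly 12 px (2.5 mm) down-slope of the line to the ring centre (449,412). I shift 2 mm up-slope, then press in steps.

move_arm(deltas="0.2 0 0.2 0 0 0; 0 0 0.2 0 0 0; 0 0 0.1 0 0 0; 0 0 0 0 0 0; 0 0 0 0 0 0; 0 0 0 0 0 0")

```text
clock: 23.78
position: [565.7, 17.5, 161.6]
ee_rot: [0.981, -0.083, 0.173, 0.015]
contact_force: [0.6, -0.9, -1.5]
gripper_width: 21.2
```

```bash
python3 dk.py 9 80.3|tail -3
```

```text
24.025 F [ 0.11 -0.   -0.8 ] F.n -0.79 P [565.70785771  17.49826683 161.64963447]
deck-frame err x,y,z [-2.96 -0.15  5.73] height over ring 86.03 rot err deg [ 0.03 -0.01 -0.01]
tool-frame delta cm/rad [-0.296 -0.015  0.572] [ 0.0005 -0.0001 -0.0002]
```

move_arm(deltas="0 0 0.1 0 0 0; 0 0 0.1 0 0 0; 0 0 0.1 0 0 0; 0 0 0 0 0 0; 0 0 0 0 0 0; 0 0 0 0 0 0")

```text
clock: 24.78
position: [566.8, 17.4, 158.9]
ee_rot: [0.981, -0.083, 0.173, 0.015]
contact_force: [-0.5, 0.1, -0.2]
gripper_width: 21.3
```

```bash
python3 dk.py 10 80.3|tail -3
```

```text
25.025 F [-1.19  0.22  0.98] F.n 1.34 P [566.79679332  17.36107008 158.89324143]
deck-frame err x,y,z [-3.05 -0.1   2.76] height over ring 83.06 rot err deg [ 0.03 -0.02 -0.01]
tool-frame delta cm/rad [-0.305 -0.01   0.276] [ 0.0005 -0.0003 -0.0002]
```

```bash
cat > rn.py <<'E'
from h import *
import sys
F=[];P=[]
for i in range(int(sys.argv[1])):
    im=eyes.get_image("side"); s=telemetry.read_state(); F.append(s["contact_force"]);P.append(s["position"])
f=np.array(F)@N; print(s["clock"],"Fn",f.mean().round(2),"+-",(f.std()/len(f)**.5).round(2),"F",np.mean(F,0).round(2),"h",((np.mean(P,0)-RING)@N).round(2))
E
python3 rn.py 12
```

```text
25.625 Fn 0.75 +- 0.19 F [-0.91 -0.13  0.48] h 83.03
```

move_arm(deltas="0 0 0.1 0 0 0; 0 0 0.1 0 0 0; 0 0 0 0 0 0; 0 0 0 0 0 0; 0 0 0 0 0 0; 0 0 0 0 0 0")

```text
clock: 26.38
position: [567.5, 17.3, 157.0]
ee_rot: [0.981, -0.083, 0.173, 0.015]
contact_force: [-0.8, -0.8, 1.4]
gripper_width: 21.6
```

```bash
python3 rn.py 14
```

```text
27.075 Fn 1.86 +- 0.14 F [-1.37  0.    1.48] h 81.03
```

```bash
python3 ov.py ov11 5; python3 dk.py 11 81|tail -3; python3 - <<'E'
from h import *
im=eyes.get_image("side"); cv2.imwrite("pics/side11f.png",cv2.resize(im["pixels"],(800,600),interpolation=2))
for k in("bottle","beaker","jar"): print(k,[(np.round(d["point"]),round(d["p"],2)) for d in eyes.boxes_of(im,k)][:1])
E
```

```text
27.425 F [-1.63 -0.02  0.8 ] F.n 1.3 P [567.46807047  17.25884698 156.9790634 ]
deck-frame err x,y,z [-3.03 -0.09  0.03] height over ring 81.03 rot err deg [ 0.03 -0.01 -0.01]
tool-frame delta cm/rad [-0.303 -0.009  0.003] [ 0.0005 -0.0002 -0.0002]
bottle [(array([ 670., -351.,   92.]), 0.95)]
beaker [(array([675., 343.,  70.]), 0.69)]
jar [(array([419.,   0.,  44.]), 0.6)]
```

View pics/sideov11.png

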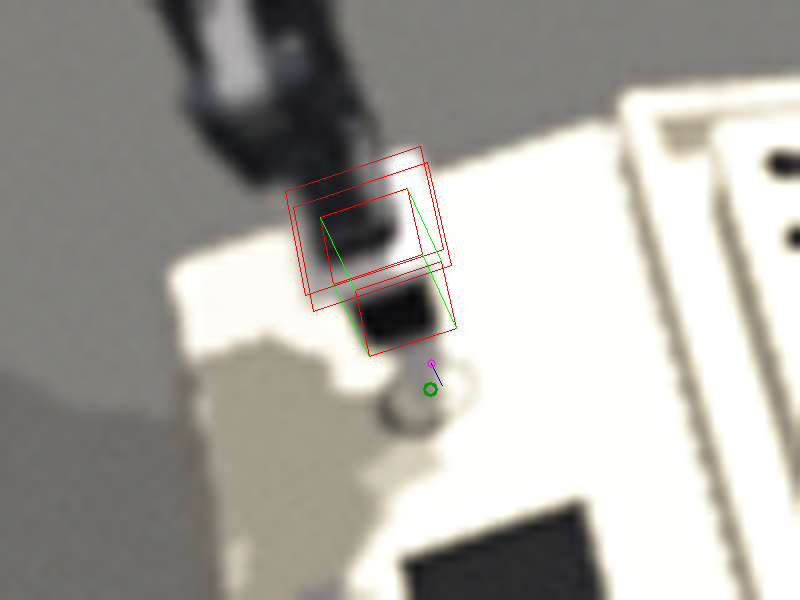

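View pics/side11f.png

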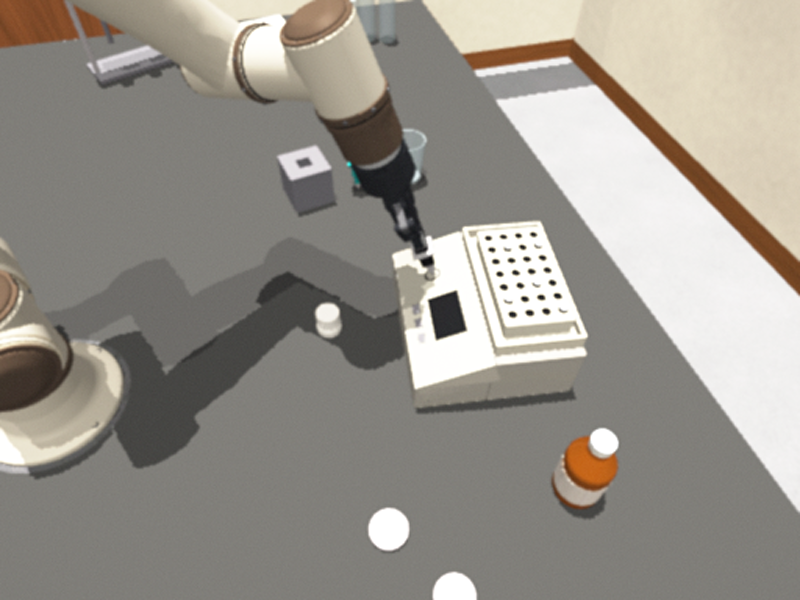

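The side crop shows the tip at about (432,385), on the ring centre at (430,390). Jar and bottle have not moved, and the beaker is half hidden by the hand. Handing in.

```bash
python3 -c "
from h import *
print(arm.job_done()); s=telemetry.read_state(); print(s['clock'],s['contact_force'],s['gripper_width'])"
```

```text
the job is handed in; nothing more can be done
None
the job is handed in; nothing more can be done
```

I zeroed the gauge on the bare steel disc, then brought it to the tube station. I handed the job in at about 27.5 s with the tip still pressed inside the ring and the gauge still gripped.

- **Zeroing:** I used the left disc. The gauge was upright to within 0.1° by the arm's pose, and I held it for about 1.8 s. The net force was about 3.0 N, so the tip was about half way in.
- **On the panel:** The tool was within 0.1° of square to the panel, taking the nominal 20° slope and the measured station yaw. The net force was about 2.9 N, which puts the tip about 4.7 mm in. The geometry gave about 4.3 mm.
- **Position in the ring:** The last picture shows the tip at about the ring centre. Before pressing I moved it 3 mm up-slope in total, because the pictures showed it landing low.

**Checks that disagreed or stayed loose:**
- A first coarse overlay suggested the gauge leaned about 2° in the jaws. A closer picture and fit put that lean at about 0.5° or less. In the direction away from the camera the fit is loose, giving 1.2 to 1.9°.
- Single force readings scatter by about 0.7 N. The last short average was lower than the longer one before it (1.3 N against 1.9 N, both before adding the gauge's weight).
- The bottle and jar are where they started. The beaker was partly hidden by the hand in the last picture, and its network position read about 20 mm off; the arm did not go near it on the way.

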